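# Lock up three printing blocks with a side stick and wedge

### The job

Complete the row of printing blocks on the lock-up board: set the big paw block in line after the two that stand there, its back to the back rail, and close the whole row up against the head rail. Then lay the straight stick flush along the last block's face, far end up to the back rail, put the wedge thin end first into the gap left between stick and slanting end rail, and drive it home by its thick end until the row is locked tight. Leave everything else on the table where it is.

Things in the scene. Friction and masses are not known exactly. Their poses are not given: they have to be found in the camera images.
- board: lock-up board fixed to the table: plywood base x -130..+69, y -140..+140 mm, 12 mm thick. Origin on the table; x from the open side (no rail, robot's side) to the back rail, y along the row to the head rail. Blocks stand at z = 12 mm; rails rise to z = 28 mm. Inner faces: back rail x = +51, head rail y = +118 mm. Paw block when packed: y = -33, x = +22 mm; stick: y = -78, x = -9 mm
- end_rail: the board's fourth rail, at its -y end, same origin and axes as the board; 22 mm wide, top at z = 28 mm. Screwed on at the wedge's angle (7.9 degrees): its inner face runs from (x +51, y -99) to (x -69, y -116) mm, so the gap between it and the stick of the packed row is 28 mm wide at its near end (x -69) and narrows to 11 mm at the back rail
- block_head: wooden printing block with a raised foot shape, standing on the board 2 to 6 mm from the head rail; slides easily. 58 (x) by 60 mm (y, along the row), body 42 mm tall plus 4 mm relief, 0.14 kg. Origin: centre of its underside. Packed: board y = +88 mm
- block_mid: wooden printing block with a raised ear shape, standing on the board 2 to 10 mm from block_head; slides easily. 58 (x) by 56 mm (y), 42 + 4 mm tall, 0.14 kg. Origin: centre of its underside. Packed: board y = +30 mm
- block_last: the paw block: the largest printing block, with a raised paw (one big, three small discs; toes to its +x), face up on the table. 58 (x) by 70 mm (y), 42 + 4 mm tall, about 0.17 kg. Origin: centre of its underside, z up. In the row its 58 mm side runs along the board's x
- stick: straight side stick: plain wooden bar 120 mm long (x), 20 mm thick (y), 32 mm tall, 55 g, on the table. Origin: centre of its underside. Either long face may go to the block. In place it runs from the back rail to board x = -69 mm, so its near half (62 mm) stands clear of the 58 mm blocks and can be held there
- wedge: wooden wedge, 130 mm long (x), 32 mm tall, 70 g, 32 mm thick at the butt (x = -65), 14 at the tip (x = +65). Origin: underside, mid-length, mid-thickness. Straight face (y = +11.5) goes to the stick, slanting face to the end rail, its x along the board's. Snug with the tip some 20 mm from the back rail, butt 30 mm past the stick's near end; a 15 N push on the butt jams it, and friction holds it
- wedge_tip (a point): centre of the wedge's thin end face (16 mm above its underside)
- wedge_butt (a point): centre of the wedge's thick end face (16 mm above its underside)
- spare_block: narrow spare printing block, 36 mm wide, 46 mm tall, with a plain bar on top; not wanted today, leave it alone. Origin: centre of its underside
- pincushion: round pincushion, 62 mm across, 47 mm tall with its pins; leave it alone. Origin: centre of its underside
- shears: dressmaker's shears lying flat, 210 mm long; leave them alone. Origin: on the table, under the pivot
- tape_roll: roll of clear tape lying flat, 92 mm across, 24 mm tall; leave it alone. Origin: centre of its underside
- spool: upright thread spool, 40 mm across, 50 mm tall; leave it alone. Origin: centre of its underside

How it is judged:
By the outcome, as a careful person would: the job done as asked, in the order asked, and still so for the second after the job is handed in, with the robot touching nothing.
It also fails if it takes over 72 s, if anything falls off the work surface, if the arm or the gripper's body presses on something with over 40 N, if the wrist force passes 120 N, or if a joint passes its speed limit or range.

### The arm

A 6-joint arm with a two-finger parallel gripper is mounted at the origin on the work surface. World frame = base frame: x ahead of the robot, y to its left, z up, the work surface at z = 0. Lengths are in m, angles in rad, forces in N, time in s.
With the tool pointing down it reaches from about 0.225 to 0.875 m from the base axis. Payload 3.4 kg.
Tool frame: the origin (TCP) lies on the mounting face of the last link; the fingertips stand 173 mm ahead of it and the grasp point (between the pads) lies 155 mm ahead of it; x points along the fingers, y is the direction in which the jaws open and shut, and the axes are right-handed (so a half turn about x gives the same grasp; the last joint's range is limited). The gripper opens to 85 mm and grips with 20 to 120 N. Pads are 22 mm wide; open, the fingers measure 114 mm over their backs; the gripper's body (76 mm by 85 mm) begins 54 mm behind the grasp point. The pads swing forward as they close: fully open they stand 13 mm farther back than shut.
Start: joints at [-1.404, 0.276, 1.505, -0, 1.361, -0.121], TCP at [0.163, -0.551, 0.405] pointing down, gripper open.
Joint ranges: [-2.89, 2.89], [-0.75, 2.08], [0.22, 2.7], [-1.18, 4.32], [0.11, 2.71], [-2.7, 2.7]. Speed limits (rad/s): [2.57, 2.57, 3.14, 3.14, 3.14, 3.14].

### API

Orientations are given as a unit quaternion [w, x, y, z].
In Python, from rig import manip gives the robot as it stands.
- The arm moves only by the tool arm_command, never from a script. Its argument "targets" is a list of rows, each an object with "dp": the shift along the tool's x, y, z in m, a list of three; "turn": the turn, a rotation vector about the tool's x, y, z in degrees, a list of three; "grip": the opening, from -1 (shut) to 1 (fully open). In form: [{"dp": [tx, ty, tz], "turn": [wx, wy, wz], "grip": grip}, ...]. A call has 1 to 8 rows; each row shifts and turns the commanded pose from where the row before left it, along the tool's axes as they then stand; what a row does not reach is not made up. A row lasts 1/10 s, in which the tool goes at most 50 mm and 8.59 degrees, less where a joint would pass 70% of its speed; a pose out of reach is approached as far as the arm can. A call with a gripper value outside its range is refused whole. The fingers move at their own pace and stop on an object; "grip_force" is the grip in N (left out, the last holds). Time passes only in rows, so rows that do not move let the fingers close. It gives the time, the measured TCP pose, the force and the opening at its end, in the units of the state.
- manip.get_state(): the state, without advancing time (a new reading comes with each control period).
- manip.get_image(name): name is "side" or "top"; returns the picture (420x560x3 uint8, red, green, blue); there is no depth.
- manip.calibration(name): a dict with "fx", "fy", "cx", "cy" (pixels), "k1" (the pictures are not rectified: a ray, as slopes to the right and down, at radius r is drawn at 1 + k1 r^2 times it, then the intrinsics apply), "R" (3x3) and "t" (3): a world point X has camera coordinates R X + t. Camera axes: x right, y down, z forward; pixel columns grow to the right and rows downward; lengths in m; the calibration is good to about 2 mm. A picture is of the moment at which its call begins. calibration takes no time and is no camera call.
- manip.sign_off(): hands the job in, once; it reports no verdict.
The state is a dict: "clock": time; "qpos": joint angles; "qd": joint speeds; "effort": joint torques, N m; "position": TCP position; "ee_rot": TCP orientation; "contact_force": force on the tool from outside, world axes, zero at the start; "moment": the same for the moment, N m; "width": finger opening in m.
Only numpy, scipy, OpenCV 4.12 (cv2) and the standard library are available. Lean on these libraries where they do the work, as an engineer would, in place of code of your own. Each camera call takes 0.05 s, during which the arm holds its last target.

## Working session

There is one attempt and no reset: what is moved stays moved. The work goes in short steps, Python scripts to look and compute and a tool call to move; the robot and the scene stay as the last step left them, time stands still between calls to the robot, and variables do not carry over. Pictures are saved under pics/ and viewed, and the job is handed in when it is done.

Besides the shell and the picture viewer there is one more tool, called as name(argument=value, ...) on one line, values as JSON. arm_command: Moves the arm, as the interface text tells. Its arguments: {"type":"object","properties":{"targets":{"type":"array"},"grip_force":{"type":"number"}},"required":["targets"]}

```bash
ls; mkdir -p pics
python3 - <<'E'
from rig import manip
import cv2
print(manip.get_state())
for n in("side","top"):
    im=manip.get_image(n); cv2.imwrite(f"pics/{n}0.png",im[:,:,::-1]); c=manip.calibration(n); print(n,c)
E
```

```text
pics
{'clock': 0.0, 'qpos': array([-1.40401130e+00,  2.76612104e-01,  1.50615916e+00, -8.10965436e-07,
        1.36074282e+00, -1.20989438e-01]), 'qd': array([-7.46141111e-04, -9.21362704e-05, -1.07178359e-04,  2.57942361e-04,
        1.84772378e-03, -1.26878077e-03]), 'effort': array([-1.01778842e-03, -4.16779017e+01, -2.45803910e+01, -2.54783063e-04,
        1.10047107e-02,  1.13206886e-05]), 'position': array([ 0.16315873, -0.551131  ,  0.4038193 ]), 'ee_rot': array([-0.10071379, -0.69978343, -0.10207208,  0.6998151 ]), 'contact_force': array([ 0.64325835,  0.40864948, -0.82824178]), 'moment': array([-0.04632115, -0.00948181, -0.06189178]), 'width': 0.08557153690580076}
side {'fx': 485.21162839497833, 'fy': 485.21162839497833, 'cx': 280.6533840164067, 'cy': 207.88176208113083, 'k1': -0.1612923923465369, 'R': array([[-0.9893242 , -0.14432653,  0.02018587],
       [-0.11204524,  0.66473734, -0.73862719],
       [ 0.0931852 , -0.73300349, -0.67381184]]), 't': array([0.46335909, 0.10756577, 1.36684521])}
top {'fx': 523.8702005869892, 'fy': 523.8702005869892, 'cx': 277.86036480649403, 'cy': 204.6105905186248, 'k1': 0.0010667879878558963, 'R': array([[-0.0114334 , -0.99983508, -0.01411012],
       [-0.99828478,  0.01222368, -0.05725445],
       [ 0.05741749,  0.0134313 , -0.9982599 ]]), 't': array([-0.03683165,  0.48425883,  1.19929946])}
```

Run:
```python
import cv2
for n in("side","top"):
    im=cv2.imread(f"pics/{n}0.png"); cv2.imwrite(f"pics/{n}0b.png",cv2.resize(im,(800,600),interpolation=cv2.INTER_CUBIC))
```

```text
(no output)
```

View pics/top0.png

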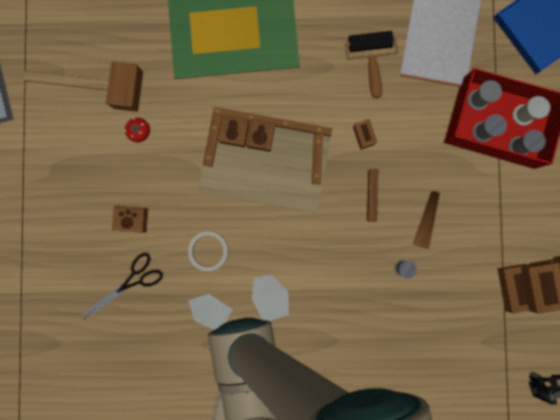

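View pics/side0.png

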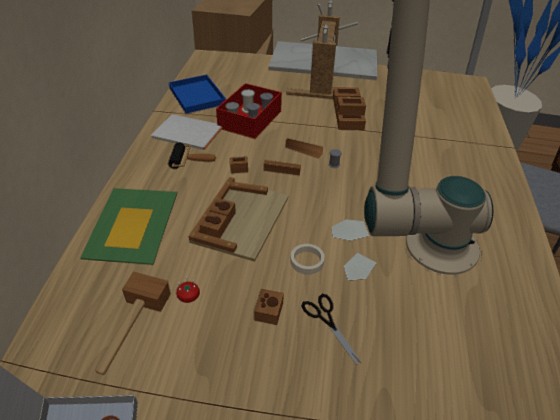

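```bash
cat > h.py <<'E'
import numpy as np, cv2
from rig import manip
from scipy.optimize import least_squares
def C(n): return manip.calibration(n)
def proj(n,X):
    c=C(n); X=np.atleast_2d(X); p=X@c["R"].T+c["t"]; s=p[:,:2]/p[:,2:]; r2=(s**2).sum(1,keepdims=True)
    s=s*(1+c["k1"]*r2); return s*[c["fx"],c["fy"]]+[c["cx"],c["cy"]]
def unproj(n,uv,z):
    c=C(n); uv=np.atleast_2d(uv).astype(float); d=(uv-[c["cx"],c["cy"]])/[c["fx"],c["fy"]]; s=d.copy()
    for _ in range(20): s=d/(1+c["k1"]*(s**2).sum(1,keepdims=True))
    ray=np.c_[s,np.ones(len(s))]@c["R"]; o=-c["R"].T@c["t"]
    return o+ray*((z-o[2])/ray[:,2:])
def crop(n,u0,v0,u1,v1,out,im=None,k=None):
    if im is None: im=manip.get_image(n)[:,:,::-1]
    k=k or min(800/(u1-u0),600/(v1-v0))
    c=cv2.resize(im[v0:v1,u0:u1],None,fx=k,fy=k,interpolation=cv2.INTER_CUBIC)
    c=np.ascontiguousarray(c)
    for u in range((u0+9)//10*10,u1,10):
        x=int((u-u0+.5)*k); cv2.line(c,(x,0),(x,6),(255,255,0),1); cv2.putText(c,str(u),(x-10,16),0,.35,(255,255,0),1)
    for v in range((v0+9)//10*10,v1,10):
        y=int((v-v0+.5)*k); cv2.line(c,(0,y),(6,y),(255,255,0),1); cv2.putText(c,str(v),(8,y+4),0,.35,(255,255,0),1)
    cv2.imwrite(out,c)
E
python3 - <<'E'
from h import *
im=cv2.imread("pics/top0.png")
crop("top",190,95,350,215,"pics/c1.png",im)
crop("top",340,110,460,290,"pics/c2.png",im)
crop("top",100,190,160,250,"pics/c3.png",im)
im=cv2.imread("pics/side0.png")
crop("side",180,130,340,265,"pics/c4.png",im)
crop("side",240,270,300,330,"pics/c5.png",im)
E
```

```text
(no output)
```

View pics/c1.png

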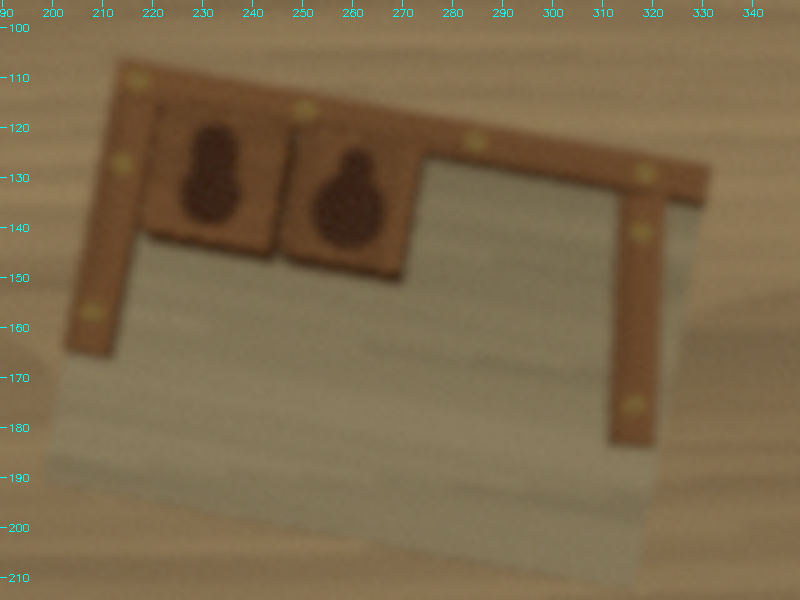

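View pics/c2.png

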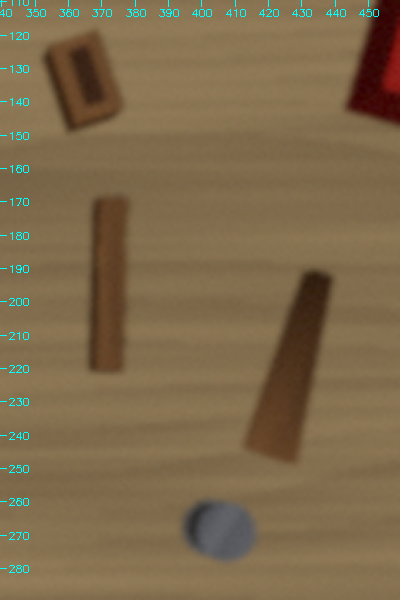

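View pics/c3.png

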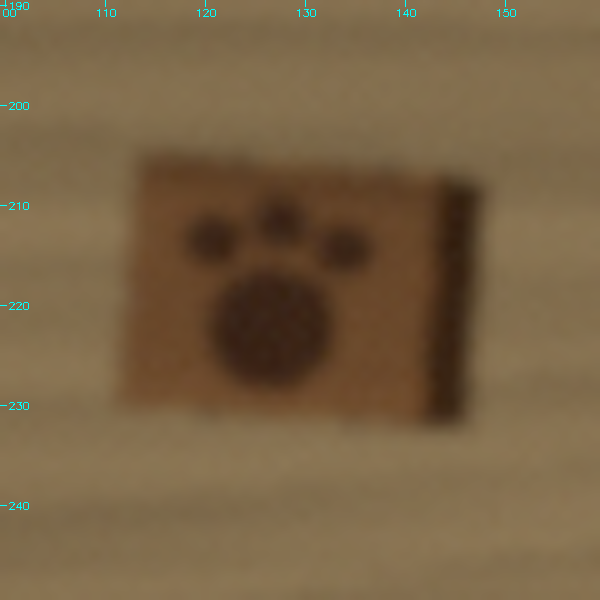

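View pics/c4.png

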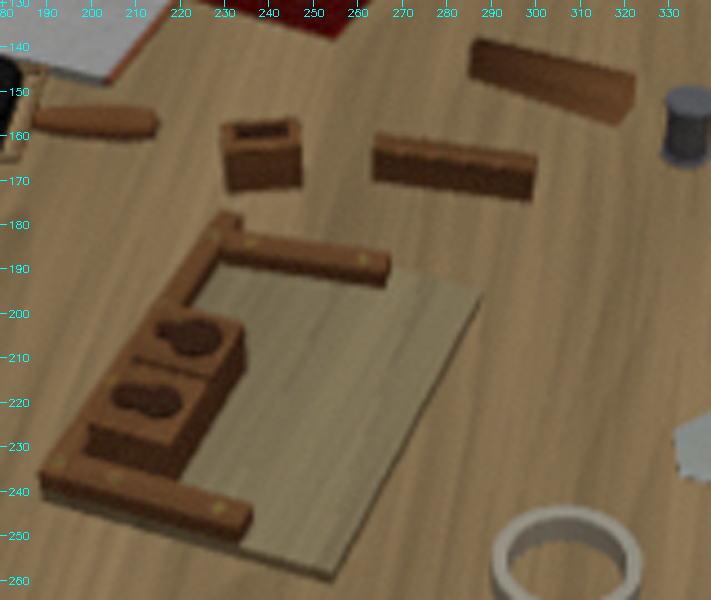

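```bash
cat >> h.py <<'E'
def fit(pts,x0):
    # pts: list (cam, [X,Y,Z] mm model, (u,v), [mask]) ; pose x,y(mm),yaw deg on z0
    def res(p,full=False):
        a=np.radians(p[2]);out=[]
        for n,X,uv in pts:
            w=np.array([p[0]+X[0]*np.cos(a)-X[1]*np.sin(a),p[1]+X[0]*np.sin(a)+X[1]*np.cos(a),X[2]])/1000
            out.append(proj(n,w)[0]-uv)
        return np.array(out) if full else np.ravel(out)
    s=least_squares(res,x0,loss="soft_l1",f_scale=1.0); return s.x,res(s.x,True)
E
python3 - <<'E'
from h import *
T="top";S="side"
def cc(x,y,u0,v0,k): return (u0+x/k-.5,v0+y/k-.5)
a=lambda x,y:cc(x,y,190,95,5); b=lambda x,y:cc(x,y,180,130,4.444)
P=[(T,(69,140,28),a(120,60)),(T,(69,-140,28),a(711,167)),(T,(-130,140,12),a(43,485)),(T,(-130,-140,12),a(637,590)),
(T,(-69,-116,28),a(610,444)),(T,(51,-99,28),a(618,192)),
(S,(-130,140,12),b(332,572)),(S,(-130,-140,12),b(482,291)),(S,(69,140,28),b(40,473)),(S,(-69,-116,28),b(386,273))]
for sel in (P,P[:6],P[6:]):
    x,r=fit(sel,[500,0,0]); print(x.round(2)); print(r.round(1).tolist())
x,_=fit(P,[500,0,0])
E
```

```text
[618.49 -19.25 -10.94]
[[-0.6, -0.2], [0.4, -0.5], [-0.1, -0.3], [-0.3, 0.1], [-0.1, 1.0], [0.1, -1.0], [0.8, 0.1], [0.2, -0.4], [-0.3, -0.3], [0.6, -0.1]]
[618.04 -19.44 -10.92]
[[-0.5, 0.1], [0.5, -0.4], [0.0, -0.1], [-0.2, 0.3], [-0.0, 1.1], [0.2, -0.8]]
[619.45 -18.5  -10.94]
[[0.4, 0.3], [-0.1, -0.3], [-0.7, -0.2], [0.3, 0.0]]
```

View pics/c5.png

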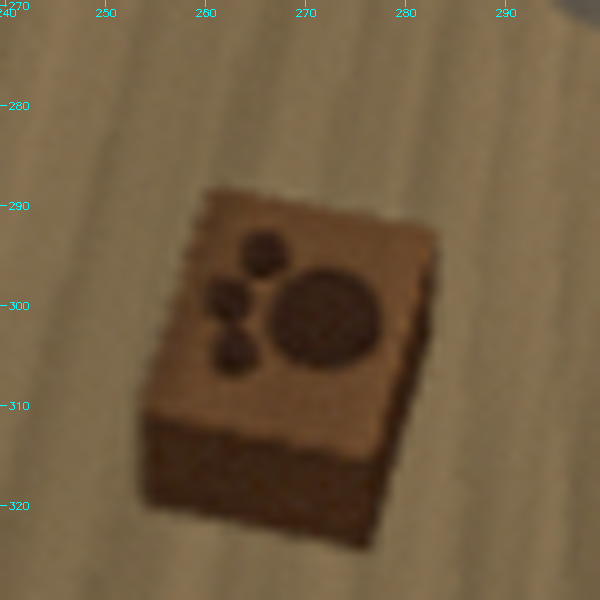

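Run:
```python
from h import *
im=cv2.imread("pics/top0.png")
crop("top",360,160,450,255,"pics/d1.png",im,6)
im=cv2.imread("pics/side0.png")
crop("side",258,132,338,182,"pics/d2.png",im,10)
```

```text
(no output)
```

View pics/d1.png

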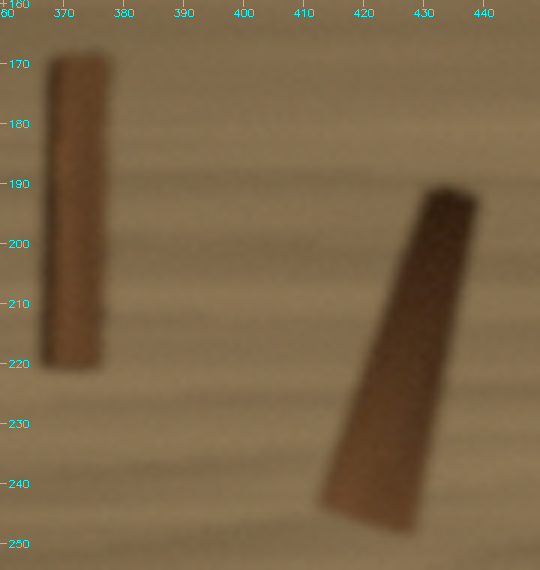

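View pics/d2.png

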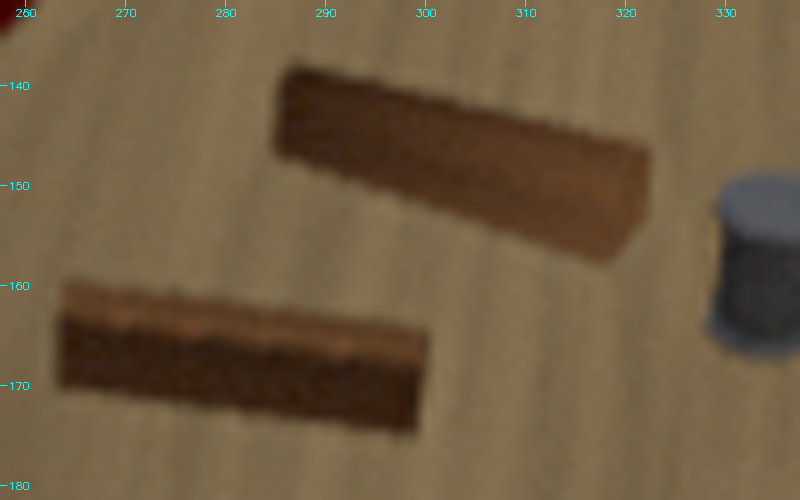

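Run:
```python
from h import *
T="top";S="side"
def cc(u0,v0,k): return lambda x,y:(u0+x/k-.5,v0+y/k-.5)
a=cc(100,190,10); b=cc(240,270,10)
def go(nm,P,x0,nt):
    for sel in (P,P[:nt],P[nt:]):
        x,r=fit(sel,x0); print(nm,x.round(2),r.round(1).tolist())
go("paw",[(T,(29,35,42),a(137,155)),(T,(29,-35,42),a(447,180)),(T,(-29,-35,42),a(428,420)),(T,(-29,35,42),a(118,405)),
(S,(29,35,42),b(145,412)),(S,(29,-35,42),b(210,187)),(S,(-29,-35,42),b(437,232)),(S,(-29,35,42),b(378,460)),(S,(29,35,0),b(145,500)),(S,(-29,35,0),b(370,550))],[430,330,0],4)
a=cc(360,160,6); b=cc(258,132,10)
go("stick",[(T,(60,-10,32),a(110,52)),(T,(-60,-10,32),a(102,370)),(T,(60,10,0),a(50,58)),(T,(-60,10,0),a(40,368)),
(S,(60,-10,32),b(62,280)),(S,(60,10,32),b(62,322)),(S,(60,10,0),b(57,387)),(S,(-60,10,0),b(415,436)),(S,(-60,-10,32),b(428,328)),(S,(-60,10,32),b(420,362))],[480,-230,0],4)
go("wedge",[(T,(65,-2.5,32),a(481,200)),(T,(-65,-20.5,32),a(414,534)),(T,(65,11.5,0),a(430,188)),(T,(-65,11.5,0),a(317,507)),
(S,(65,11.5,0),b(275,155)),(S,(65,11.5,32),b(280,68)),(S,(-65,11.5,0),b(607,265)),(S,(-65,-20.5,32),b(652,150)),(S,(-65,-20.5,0),b(643,222))],[430,-350,-15],4)
for n in (T,S): print(-C(n)["R"].T@C(n)["t"])
```

```text
paw [454.76 298.35  -4.19] [[-0.1, -0.2], [-0.4, -0.8], [-0.5, 0.8], [-0.2, 0.4], [-0.6, -0.6], [0.1, -0.8], [0.4, -0.9], [-0.1, -0.7], [-0.3, 0.7], [0.5, 0.3]]
paw [454.87 297.67  -4.21] [[0.2, -0.2], [-0.1, -0.8], [-0.2, 0.7], [0.1, 0.3]]
paw [454.58 299.48  -4.18] [[-0.6, -0.2], [0.1, -0.4], [0.4, -0.5], [-0.0, -0.3], [-0.3, 1.1], [0.5, 0.7]]
stick [ 503.53 -259.91   -2.65] [[0.3, 0.1], [0.4, -0.3], [-0.7, 0.6], [-0.3, 0.1], [0.7, -0.2], [-0.6, -0.9], [-0.1, 0.4], [-0.1, 0.3], [-0.0, -0.3], [-0.2, -0.0]]
stick [ 503.73 -260.08   -2.95] [[0.5, 0.1], [0.3, -0.4], [-0.5, 0.5], [-0.4, -0.1]]
stick [ 503.26 -259.23   -1.69] [[0.6, 0.1], [-0.6, -0.6], [-0.1, 0.7], [0.0, 0.3], [0.0, -0.3], [-0.0, -0.1]]Traceback (most recent call last):
  File "<stdin>", line 13, in <module>
  File "<stdin>", line 7, in go
  File "h.py", line 31, in fit
    s=least_squares(res,x0,loss="soft_l1",f_scale=1.0); return s.x,res(s.x,True)
    return func(*args, **kwargs)
    result = trf(vector_fun.fun, vector_fun.jac, x0, f0, J0, lb, ub, ftol, xtol,
                 gtol, max_nfev, x_scale, loss_function, tr_
[... 269 characters left out ...]

    self._update_fun()
    ~~~~~~~~~~~~~~~~^^
    self.f = self.fun_wrapped(xp_copy(self.x))
             ~~~~~~~~~~~~~~~~^^^^^^^^^^^^^^^^^
    return np.atleast_1d(self.fun(x))
                         ~~~~~~~~^^^
    return self.f(x, *self.args, **self.kwargs)
           ~~~~~~^^^^^^^^^^^^^^^^^^^^^^^^^^^^^^
  File "h.py", line 29, in res
    out.append(proj(n,w)[0]-uv)
               ~~~~^^^^^
  File "h.py", line 6, in proj
    c=C(n); X=np.atleast_2d(X); p=X@c["R"].T+c["t"]; s=p[:,:2]/p[:,2:]; r2=(s**2).sum(1,keepdims=True)
  File "h.py", line 4, in C
    def C(n): return manip.calibration(n)
                     ~~~~~~~~~~~~~~~~~^^^
ValueError: time passes only in moves, steps and waits
```

```bash
cat > p.py <<'E'
s=open('h.py').read()
s=s.replace('def C(n): return manip.calibration(n)','''import json
_c=json.load(open("cal.json"))
def C(n): return {k:np.array(v) for k,v in _c[n].items()}''')
open('h.py','w').write(s)
E
python3 p.py
cat > cal.py <<'E'
import json
from numpy import array
d={"side":{'fx': 485.21162839497833, 'fy': 485.21162839497833, 'cx': 280.6533840164067, 'cy': 207.88176208113083, 'k1': -0.1612923923465369, 'R': array([[-0.9893242 , -0.14432653,  0.02018587],
       [-0.11204524,  0.66473734, -0.73862719],
       [ 0.0931852 , -0.73300349, -0.67381184]]), 't': array([0.46335909, 0.10756577, 1.36684521])},
"top":{'fx': 523.8702005869892, 'fy': 523.8702005869892, 'cx': 277.86036480649403, 'cy': 204.6105905186248, 'k1': 0.0010667879878558963, 'R': array([[-0.0114334 , -0.99983508, -0.01411012],
       [-0.99828478,  0.01222368, -0.05725445],
       [ 0.05741749,  0.0134313 , -0.9982599 ]]), 't': array([-0.03683165,  0.48425883,  1.19929946])}}
json.dump({a:{k:getattr(v,'tolist',lambda:v)() for k,v in b.items()} for a,b in d.items()},open('cal.json','w'))
E
python3 cal.py
python3 - <<'E'
from h import *
T="top";S="side"
def cc(u0,v0,k): return lambda x,y:(u0+x/k-.5,v0+y/k-.5)
def go(nm,P,x0,nt):
    for sel in (P,P[:nt],P[nt:]):
        x,r=fit(sel,x0); print(nm,x.round(2),r.round(1).tolist())
a=cc(360,160,6); b=cc(258,132,10)
go("wedge",[(T,(65,-2.5,32),a(481,200)),(T,(-65,-20.5,32),a(414,534)),(T,(65,11.5,0),a(430,188)),(T,(-65,11.5,0),a(317,507)),
(S,(65,11.5,0),b(275,155)),(S,(65,11.5,32),b(280,68)),(S,(-65,11.5,0),b(607,265)),(S,(-65,-20.5,32),b(652,150)),(S,(-65,-20.5,0),b(643,222))],[430,-350,-15],4)
for n in (T,S): print(-C(n)["R"].T@C(n)["t"])
print(manip.get_state()["clock"])
E
```

```text
wedge [ 446.43 -386.91  -21.2 ] [[0.8, -0.5], [0.2, 0.4], [-0.4, 0.5], [-0.4, -0.4], [-0.0, -0.2], [-0.3, 1.0], [-0.1, 0.2], [0.1, -0.5], [0.3, -0.2]]
wedge [ 446.45 -386.83  -20.91] [[0.6, -0.5], [0.3, 0.4], [-0.6, 0.5], [-0.4, -0.3]]
wedge [ 446.42 -387.54  -22.44] [[0.2, -0.5], [-0.1, 0.7], [-0.4, 0.3], [0.1, -0.4], [0.3, -0.0]]
[ 0.41414634 -0.05885315  1.22441883]
[0.34309485 0.99727433 0.99109418]
0.1
```

```bash
cat >> h.py <<'E'
from scipy.spatial.transform import Rotation as Ro
def pose():
    s=manip.get_state(); return s,s["position"]*1000,Ro.from_quat(s["ee_rot"],scalar_first=True)
def jaw(R):
    y=R.as_matrix()[:,1]; return np.degrees(np.arctan2(y[1],y[0]))
def plan(xyz,jawdeg,step=45,tstep=8):
    """rows to reach xyz (mm) TCP, jaw axis angle world (mod 180), tool down"""
    s,p,R=pose(); xyz=np.array(xyz,float); x=R.as_matrix()[:,0]
    j=jaw(R); d=(jawdeg-j+90)%180-90
    a=np.radians(j+d); y=np.array([np.cos(a),np.sin(a),0]); X=np.array([0,0,-1.]); Rt=Ro.from_matrix(np.c_[X,y,np.cross(X,y)])
    rv=(R.inv()*Rt).as_rotvec(degrees=True); D=xyz-p
    n=int(max(np.ceil(np.linalg.norm(D)/step),np.ceil(np.linalg.norm(rv)/tstep),1))
    print("from",p.round(1),"jaw %.2f"%j,"tilt",x.round(4),"t",s["clock"].round(2),"F",s["contact_force"].round(1),"w %.1f"%(s["width"]*1000),"q",s["qpos"].round(2))
    print("D",D.round(1),"rv",rv.round(2),"n",n)
    for i in range(n):
        Ri=R*Ro.from_rotvec(rv*i/n,degrees=True)
        print("dp",(Ri.inv().apply(D/n)/1000).round(4).tolist(),"turn",(rv/n).round(2).tolist())
BP=np.array([618.5,-19.2]); BY=-10.94
def b2w(x,y):
    a=np.radians(BY); return BP+[x*np.cos(a)-y*np.sin(a),x*np.sin(a)+y*np.cos(a)]
def w2b(x,y):
    a=np.radians(-BY); x,y=np.array([x,y])-BP; return np.array([x*np.cos(a)-y*np.sin(a),x*np.sin(a)+y*np.cos(a)])
E
python3 - <<'E'
from h import *
a=lambda x,y:(190+x/5-.5,95+y/5-.5); b=lambda x,y:(180+x/4.444-.5,130+y/4.444-.5)
for n,uv in (("top",a(401,280)),("top",a(426,158)),("top",a(283,262)),("top",a(272,260)),("top",a(148,237))):
    w=unproj(n,uv,.054)[0]*1000; print(n,w.round(1),w2b(*w[:2]).round(1))
for n,uv in (("side",b(243,328)),("side",b(210,384)),("side",b(166,446))):
    w=unproj(n,uv,.054)[0]*1000; print(n,w.round(1),w2b(*w[:2]).round(1))
plan([454.8,298.3,300],-4.2)
plan([503.5,-259.9,300],87.4)
for q in ((22,-33),(22,-50),(-44,-78)): print(b2w(*q))
E
```

```text
top [603.7 -26.1  54. ] [-13.2  -9.6]
top [659.1 -38.   54. ] [ 43.4 -10.8]
top [612.6  27.   54. ] [-14.5  44.2]
top [613.6  32.   54. ] [-14.5  49.3]
top [624.9  87.9  54. ] [-14.1 106.4]
side [608.1 -19.2  54. ] [-10.2  -2. ]
side [617.4  36.2  54. ] [-11.6  54.2]
side [631.6  94.9  54. ] [ -8.8 114.5]Traceback (most recent call last):
  File "<stdin>", line 7, in <module>
  File "h.py", line 46, in plan
    print("from",p.round(1),"jaw %.2f"%j,"tilt",x.round(4),"t",s["clock"].round(2),"F",s["contact_force"].round(1),"w %.1f"%(s["width"]*1000),"q",s["qpos"].round(2))
                                                               ^^^^^^^^^^^^^^^^
AttributeError: 'float' object has no attribute 'round'
```

```bash
sed -i 's/s\["clock"\].round(2)/round(s["clock"],2)/' h.py
python3 - <<'E'
from h import *
plan([454.8,298.3,300],-4.2)
E
```

```text
from [ 163.2 -551.2  403.9] jaw -73.51 tilt [-3.0e-04  1.6e-03 -1.0e+00] t 0.1 F [ 0.5 -0.   0.1] w 85.4 q [-1.4   0.28  1.51 -0.    1.36 -0.12]
D [ 291.6  849.5 -103.9] rv [-69.31  -0.07   0.08] n 21
dp [0.005, -0.0348, -0.0248] turn [-3.3, -0.0, 0.0]
dp [0.005, -0.0334, -0.0268] turn [-3.3, -0.0, 0.0]
dp [0.005, -0.0318, -0.0286] turn [-3.3, -0.0, 0.0]
dp [0.005, -0.0301, -0.0304] turn [-3.3, -0.0, 0.0]
dp [0.005, -0.0283, -0.0321] turn [-3.3, -0.0, 0.0]
dp [0.005, -0.0264, -0.0337] turn [-3.3, -0.0, 0.0]
dp [0.005, -0.0244, -0.0351] turn [-3.3, -0.0, 0.0]
dp [0.005, -0.0223, -0.0365] turn [-3.3, -0.0, 0.0]
dp [0.005, -0.0202, -0.0377] turn [-3.3, -0.0, 0.0]
dp [0.005, -0.018, -0.0388] turn [-3.3, -0.0, 0.0]
dp [0.005, -0.0157, -0.0398] turn [-3.3, -0.0, 0.0]
dp [0.005, -0.0134, -0.0406] turn [-3.3, -0.0, 0.0]
dp [0.005, -0.011, -0.0413] turn [-3.3, -0.0, 0.0]
dp [0.005, -0.0086, -0.0419] turn [-3.3, -0.0, 0.0]
dp [0.005, -0.0062, -0.0423] turn [-3.3, -0.0, 0.0]
dp [0.005, -0.0038, -0.0426] turn [-3.3, -0.0, 0.0]
dp [0.005, -0.0013, -0.0427] turn [-3.3, -0.0, 0.0]
dp [0.005, 0.0012, -0.0428] turn [-3.3, -0.0, 0.0]
dp [0.005, 0.0036, -0.0426] turn [-3.3, -0.0, 0.0]
dp [0.005, 0.0061, -0.0423] turn [-3.3, -0.0, 0.0]
dp [0.005, 0.0085, -0.0419] turn [-3.3, -0.0, 0.0]
```

arm_command(targets=[{"dp": [0.005, -0.035, -0.025], "turn": [-3.3, 0, 0], "grip": 1}, {"dp": [0.005, -0.033, -0.027], "turn": [-3.3, 0, 0], "grip": 1}, {"dp": [0.005, -0.032, -0.029], "turn": [-3.3, 0, 0], "grip": 1}, {"dp": [0.005, -0.03, -0.03], "turn": [-3.3, 0, 0], "grip": 1}, {"dp": [0.005, -0.028, -0.032], "turn": [-3.3, 0, 0], "grip": 1}, {"dp": [0.005, -0.026, -0.034], "turn": [-3.3, 0, 0], "grip": 1}, {"dp": [0.005, -0.024, -0.035], "turn": [-3.3, 0, 0], "grip": 1}, {"dp": [0.005, -0.022, -0.036], "turn": [-3.3, 0, 0], "grip": 1}])

```text
clock: 0.9
position: [0.2752, -0.2272, 0.3643]
ee_rot: [0.259, 0.658, 0.259, -0.658]
contact_force: [1.3, 0.2, -0.4]
width: 0.0854
```

arm_command(targets=[{"dp": [0.005, -0.02, -0.038], "turn": [-3.3, 0, 0], "grip": 1}, {"dp": [0.005, -0.018, -0.039], "turn": [-3.3, 0, 0], "grip": 1}, {"dp": [0.005, -0.016, -0.04], "turn": [-3.3, 0, 0], "grip": 1}, {"dp": [0.005, -0.013, -0.041], "turn": [-3.3, 0, 0], "grip": 1}, {"dp": [0.005, -0.011, -0.041], "turn": [-3.3, 0, 0], "grip": 1}, {"dp": [0.005, -0.009, -0.042], "turn": [-3.3, 0, 0], "grip": 1}, {"dp": [0.005, -0.006, -0.042], "turn": [-3.3, 0, 0], "grip": 1}, {"dp": [0.005, -0.004, -0.043], "turn": [-3.3, 0, 0], "grip": 1}])

```text
clock: 1.7
position: [0.3868, 0.0971, 0.3244]
ee_rot: [-0.403, -0.581, -0.403, 0.581]
contact_force: [0.4, -0.9, -0.1]
width: 0.0855
```

Run:
```python
from h import *
plan([454.8,298.3,290],-4.2)
```

```text
from [386.8  97.1 324.4] jaw -20.54 tilt [ 2.e-04 -4.e-04 -1.e+00] t 1.7 F [ 0.4 -0.9 -0.1] w 85.5 q [ 0.07  0.08  1.98 -0.    1.09  0.43]
D [ 68.  201.2 -34.4] rv [-1.634e+01  2.000e-02 -1.000e-02] n 5
dp [0.0069, -0.0014, -0.0424] turn [-3.27, 0.0, -0.0]
dp [0.0069, 0.001, -0.0425] turn [-3.27, 0.0, -0.0]
dp [0.0069, 0.0035, -0.0423] turn [-3.27, 0.0, -0.0]
dp [0.0069, 0.0059, -0.0421] turn [-3.27, 0.0, -0.0]
dp [0.0069, 0.0082, -0.0417] turn [-3.27, 0.0, -0.0]
```

arm_command(targets=[{"dp": [0.007, -0.001, -0.042], "turn": [-3.3, 0, 0], "grip": 1}, {"dp": [0.007, 0.001, -0.043], "turn": [-3.3, 0, 0], "grip": 1}, {"dp": [0.007, 0.003, -0.042], "turn": [-3.3, 0, 0], "grip": 1}, {"dp": [0.007, 0.006, -0.042], "turn": [-3.3, 0, 0], "grip": 1}, {"dp": [0.007, 0.008, -0.042], "turn": [-3.2, 0, 0], "grip": 1}, {"dp": [0.0, 0, 0], "turn": [0, 0, 0], "grip": 1}])

```text
clock: 2.3
position: [0.4563, 0.3005, 0.2883]
ee_rot: [0.482, 0.518, 0.482, -0.517]
contact_force: [-0.8, 1.0, -0.7]
width: 0.0852
```

Run:
```python
from h import *
plan([454.8,298.3,190],-4.2)
for n in ("top","side"): cv2.imwrite(f"pics/{n}1.png",manip.get_image(n)[:,:,::-1])
crop("side",220,190,340,330,"pics/e1.png",cv2.imread("pics/side1.png"))
crop("top",80,150,240,260,"pics/e2.png",cv2.imread("pics/top1.png"))
```

```text
from [456.3 300.5 288.3] jaw -4.07 tilt [ 8.0e-04  2.1e-03 -1.0e+00] t 2.3 F [-0.8  1.  -0.7] w 85.2 q [0.45 0.32 1.74 0.   1.07 0.52]
D [ -1.5  -2.2 -98.3] rv [ 0.13 -0.12 -0.03] n 3
dp [0.0328, -0.0005, 0.0008] turn [0.04, -0.04, -0.01]
dp [0.0328, -0.0005, 0.0008] turn [0.04, -0.04, -0.01]
dp [0.0328, -0.0005, 0.0008] turn [0.04, -0.04, -0.01]
```

View pics/e1.png

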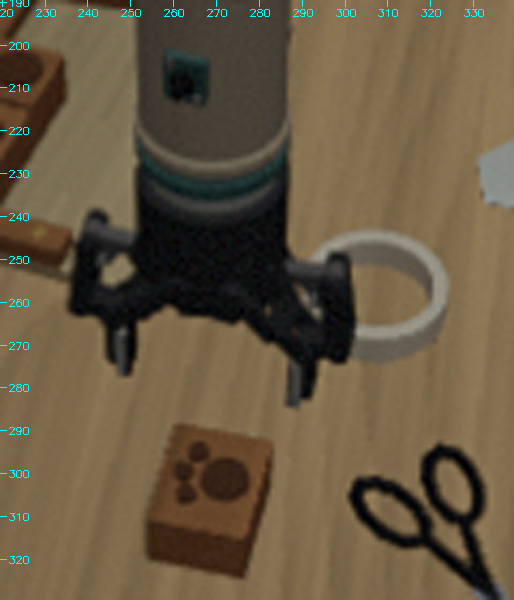

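Run:
```python
from h import *
for z in (.115,.128): print((unproj("side",[(248,276),(293,283)],z)*1000).round(1).tolist())
plan([454.8,298.3,190],-4.2)
```

```text
[[505.2, 289.5, 115.0], [399.2, 293.2, 115.0]]
[[502.8, 300.0, 128.0], [398.4, 303.6, 128.0]]
from [454.6 296.9 288.7] jaw -4.22 tilt [-0.002  -0.0015 -1.    ] t 2.4 F [-0.4  0.5  0.3] w 85.4 q [ 0.45  0.32  1.75 -0.    1.07  0.52]
D [  0.2   1.4 -98.7] rv [-0.02  0.09  0.11] n 3
dp [0.0329, 0.0001, -0.0005] turn [-0.01, 0.03, 0.04]
dp [0.0329, 0.0001, -0.0005] turn [-0.01, 0.03, 0.04]
dp [0.0329, 0.0, -0.0005] turn [-0.01, 0.03, 0.04]
```

arm_command(targets=[{"dp": [0.033, -0.001, 0.001], "turn": [0, 0, 0], "grip": 1}, {"dp": [0.033, 0, 0.001], "turn": [0, 0, 0], "grip": 1}, {"dp": [0.032, 0, 0], "turn": [0, 0, 0], "grip": 1}, {"dp": [0, 0, 0], "turn": [0, 0, 0], "grip": 1}, {"dp": [0, 0, 0], "turn": [0, 0, 0], "grip": 1}])

```text
clock: 2.9
position: [0.4536, 0.2934, 0.192]
ee_rot: [-0.48, -0.518, -0.481, 0.519]
contact_force: [0.2, 0.7, 0.8]
width: 0.0851
```

Run:
```python
from h import *
plan([454.8,298.3,189],-4.2)
for n in ("top","side"): cv2.imwrite(f"pics/{n}2.png",manip.get_image(n)[:,:,::-1])
crop("side",220,230,340,330,"pics/e3.png",cv2.imread("pics/side2.png"))
```

```text
from [453.6 293.4 192. ] jaw -4.38 tilt [-1.e-03 -8.e-04 -1.e+00] t 2.9 F [0.2 0.7 0.8] w 85.1 q [ 0.45  0.43  1.87 -0.    0.84  0.52]
D [ 1.2  4.9 -3. ] rv [-0.18  0.05  0.05] n 1
dp [0.003, 0.0008, -0.0049] turn [-0.18, 0.05, 0.05]
```

View pics/e3.png

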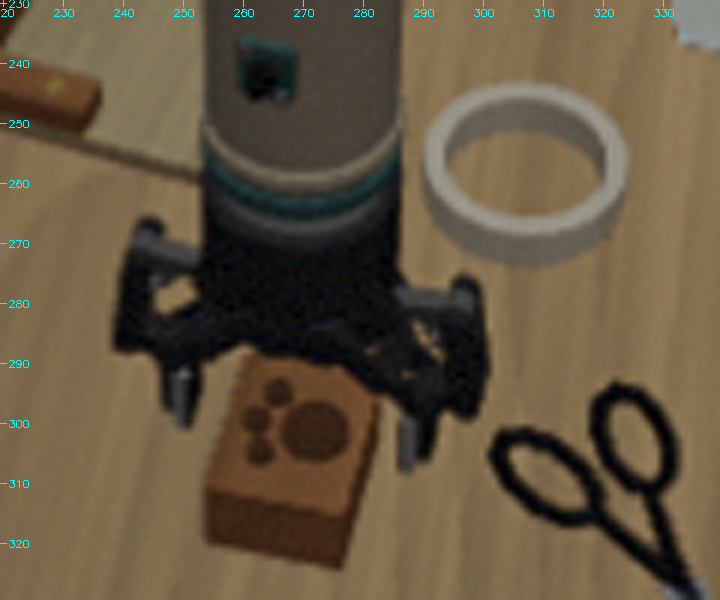

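arm_command(targets=[{"dp": [0.003, 0.001, -0.004], "turn": [0, 0, 0], "grip": 1}, {"dp": [0, 0, 0], "turn": [0, 0, 0], "grip": 0}, {"dp": [0, 0, 0], "turn": [0, 0, 0], "grip": -0.5}, {"dp": [0, 0, 0], "turn": [0, 0, 0], "grip": -0.5}, {"dp": [0, 0, 0], "turn": [0, 0, 0], "grip": -0.5}, {"dp": [0, 0, 0], "turn": [0, 0, 0], "grip": -0.5}], grip_force=50)

```text
clock: 3.6
position: [0.4555, 0.2986, 0.1896]
ee_rot: [0.481, 0.519, 0.481, -0.518]
contact_force: [0.2, 0.6, 6.7]
width: 0.0567
```

arm_command(targets=[{"dp": [-0.005, 0, 0], "turn": [0, 0, 0], "grip": -0.5}, {"dp": [-0.02, 0, 0], "turn": [0, 0, 0], "grip": -0.5}, {"dp": [-0.03, 0, 0], "turn": [0, 0, 0], "grip": -0.5}, {"dp": [-0.03, 0, 0], "turn": [0, 0, 0], "grip": -0.5}, {"dp": [0, 0, 0], "turn": [0, 0, 0], "grip": -0.5}])

```text
clock: 4.1
position: [0.4562, 0.299, 0.2773]
ee_rot: [0.482, 0.521, 0.48, -0.516]
contact_force: [0.2, 0.2, -1.6]
width: 0.057
```

Run:
```python
from h import *
w=b2w(18,-51)
plan([w[0],w[1],270],-10.94)
```

```text
from [456.2 299.  277.3] jaw -4.30 tilt [ 0.007   0.0033 -1.    ] t 4.1 F [ 0.2  0.2 -1.6] w 57.0 q [ 0.45  0.33  1.76 -0.    1.04  0.53]
D [ 170.3 -371.7   -7.3] rv [ 6.64 -0.24 -0.37] n 10
dp [0.0007, 0.0198, 0.0358] turn [0.66, -0.02, -0.04]
dp [0.0007, 0.0202, 0.0356] turn [0.66, -0.02, -0.04]
dp [0.0007, 0.0206, 0.0353] turn [0.66, -0.02, -0.04]
dp [0.0007, 0.021, 0.0351] turn [0.66, -0.02, -0.04]
dp [0.0007, 0.0214, 0.0348] turn [0.66, -0.02, -0.04]
dp [0.0007, 0.0218, 0.0346] turn [0.66, -0.02, -0.04]
dp [0.0007, 0.0222, 0.0343] turn [0.66, -0.02, -0.04]
dp [0.0007, 0.0226, 0.0341] turn [0.66, -0.02, -0.04]
dp [0.0007, 0.023, 0.0338] turn [0.66, -0.02, -0.04]
dp [0.0007, 0.0234, 0.0335] turn [0.66, -0.02, -0.04]
```

arm_command(targets=[{"dp": [0, 0.02, 0.036], "turn": [0.7, 0, 0], "grip": -0.5}, {"dp": [0, 0.02, 0.036], "turn": [0.7, 0, 0], "grip": -0.5}, {"dp": [0, 0.021, 0.035], "turn": [0.7, 0, 0], "grip": -0.5}, {"dp": [0, 0.021, 0.035], "turn": [0.7, 0, 0], "grip": -0.5}, {"dp": [0, 0.021, 0.035], "turn": [0.7, 0, 0], "grip": -0.5}, {"dp": [0, 0.022, 0.035], "turn": [0.7, 0, 0], "grip": -0.5}, {"dp": [0, 0.022, 0.034], "turn": [0.7, 0, 0], "grip": -0.5}, {"dp": [0, 0.023, 0.034], "turn": [0.7, 0, 0], "grip": -0.5}])

```text
clock: 4.9
position: [0.5908, -0.0014, 0.2721]
ee_rot: [-0.454, -0.541, -0.456, 0.542]
contact_force: [1.1, -0.2, -2.4]
width: 0.0569
```

arm_command(targets=[{"dp": [0, 0.023, 0.034], "turn": [0.7, 0, 0], "grip": -0.5}, {"dp": [0, 0.022, 0.033], "turn": [0.5, 0, 0], "grip": -0.5}, {"dp": [0, 0, 0], "turn": [0, 0, 0], "grip": -0.5}, {"dp": [0, 0, 0], "turn": [0, 0, 0], "grip": -0.5}])

```text
clock: 5.3
position: [0.6229, -0.0746, 0.2719]
ee_rot: [-0.448, -0.546, -0.45, 0.547]
contact_force: [-1.0, -0.0, -2.1]
width: 0.0571
```

Run:
```python
from h import *
w=b2w(18,-51)
plan([w[0],w[1],230],-10.94)
for n in ("top","side"): cv2.imwrite(f"pics/{n}3.png",manip.get_image(n)[:,:,::-1])
crop("side",170,130,330,270,"pics/f1.png",cv2.imread("pics/side3.png"))
crop("top",190,95,350,215,"pics/f2.png",cv2.imread("pics/top3.png"))
```

```text
from [622.9 -74.6 271.9] jaw -11.23 tilt [-0.0034  0.0011 -1.    ] t 5.3 F [-1.  -0.  -2.1] w 57.1 q [-0.23  0.45  1.58  0.    1.11 -0.03]
D [  3.6   1.9 -41.9] rv [-0.29 -0.03  0.2 ] n 1
dp [0.0419, 0.0033, -0.0026] turn [-0.29, -0.03, 0.2]
```

View pics/f1.png

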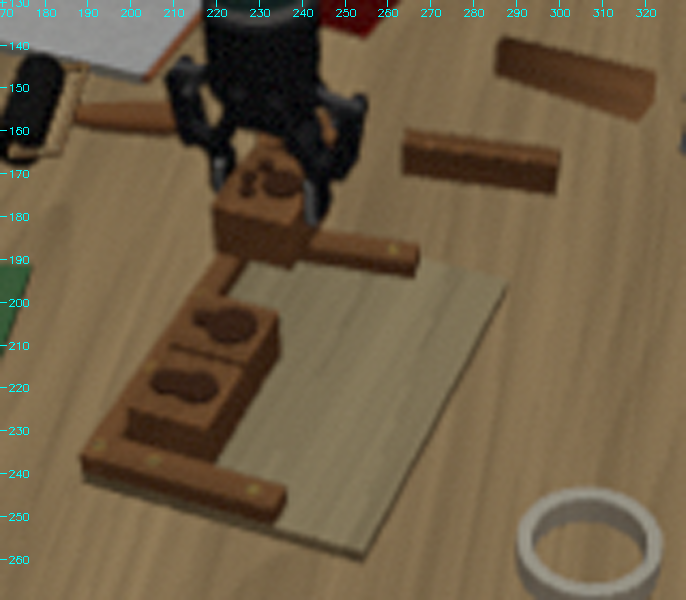

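View pics/f2.png

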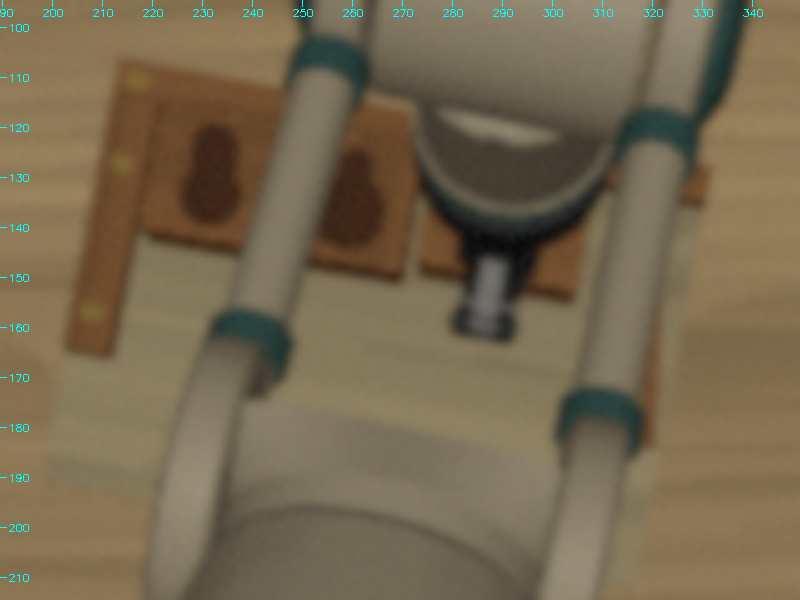

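arm_command(targets=[{"dp": [0.03, 0, 0], "turn": [0, 0, 0], "grip": -0.5}, {"dp": [0.025, 0, 0], "turn": [0, 0, 0], "grip": -0.5}, {"dp": [0.007, 0, 0], "turn": [0, 0, 0], "grip": -0.5}, {"dp": [0.003, 0, 0], "turn": [0, 0, 0], "grip": -0.5}, {"dp": [0, 0, 0], "turn": [0, 0, 0], "grip": -0.5}])

```text
clock: 5.9
position: [0.6235, -0.0732, 0.2091]
ee_rot: [0.45, 0.546, 0.449, -0.546]
contact_force: [1.0, 0.8, -1.6]
width: 0.0574
```

arm_command(targets=[{"dp": [0.002, 0, 0], "turn": [0, 0, 0], "grip": -0.5}, {"dp": [0, 0, 0], "turn": [0, 0, 0], "grip": -0.5}])

```text
clock: 6.1
position: [0.6237, -0.0738, 0.2077]
ee_rot: [0.45, 0.546, 0.449, -0.546]
contact_force: [0.2, 0.8, -2.0]
width: 0.0569
```

arm_command(targets=[{"dp": [0.002, 0, 0], "turn": [0, 0, 0], "grip": -0.5}, {"dp": [0, 0, 0], "turn": [0, 0, 0], "grip": -0.5}])

```text
clock: 6.3
position: [0.6233, -0.0738, 0.2049]
ee_rot: [0.449, 0.546, 0.449, -0.546]
contact_force: [0.4, 0.6, -1.9]
width: 0.0568
```

arm_command(targets=[{"dp": [0.002, 0, 0], "turn": [0, 0, 0], "grip": -0.5}, {"dp": [0, 0, 0], "turn": [0, 0, 0], "grip": -0.5}])

```text
clock: 6.5
position: [0.6232, -0.0738, 0.2025]
ee_rot: [-0.449, -0.546, -0.449, 0.546]
contact_force: [0.0, 0.8, -1.8]
width: 0.057
```

arm_command(targets=[{"dp": [0.002, 0, 0], "turn": [0, 0, 0], "grip": -0.5}, {"dp": [0, 0, 0], "turn": [0, 0, 0], "grip": -0.5}])

```text
clock: 6.7
position: [0.6234, -0.0738, 0.2017]
ee_rot: [0.449, 0.546, 0.449, -0.546]
contact_force: [-1.5, 0.2, 4.7]
width: 0.057
```

arm_command(targets=[{"dp": [-0.001, 0.002, 0], "turn": [0, 0, 0], "grip": -0.5}, {"dp": [0, 0.002, 0], "turn": [0, 0, 0], "grip": -0.5}])

```text
clock: 6.9
position: [0.6275, -0.0746, 0.2017]
ee_rot: [0.449, 0.546, 0.449, -0.546]
contact_force: [-0.3, 0.0, 0.0]
width: 0.0574
```

arm_command(targets=[{"dp": [0, 0.001, 0], "turn": [0, 0, 0], "grip": -0.5}, {"dp": [0, 0.001, 0], "turn": [0, 0, 0], "grip": -0.5}])

```text
clock: 7.1
position: [0.6285, -0.0748, 0.2018]
ee_rot: [-0.448, -0.545, -0.45, 0.547]
contact_force: [-5.2, 0.1, 4.5]
width: 0.0571
```

arm_command(targets=[{"dp": [0, 0.001, 0], "turn": [0, 0, 0], "grip": -0.5}, {"dp": [0, 0, 0], "turn": [0, 0, 0], "grip": -0.5}])

```text
clock: 7.3
position: [0.6304, -0.0751, 0.2017]
ee_rot: [0.449, 0.546, 0.449, -0.546]
contact_force: [-2.4, 1.2, 2.4]
width: 0.057
```

Run:
```python
from h import *
s,p,R=pose(); print(w2b(*p[:2]),jaw(R),R.as_matrix()[:,0].round(3),s["contact_force"].round(1),s["moment"].round(2))
for n in ("top","side"): cv2.imwrite(f"pics/{n}4.png",manip.get_image(n)[:,:,::-1])
crop("side",170,150,290,250,"pics/g1.png",cv2.imread("pics/side4.png"))
```

```text
[ 22.30066487 -52.67475732] -11.112281010495652 [ 0.001 -0.    -1.   ] [-2.4  1.2  2.4] [ 0.12  0.27 -0.02]
```

View pics/g1.png

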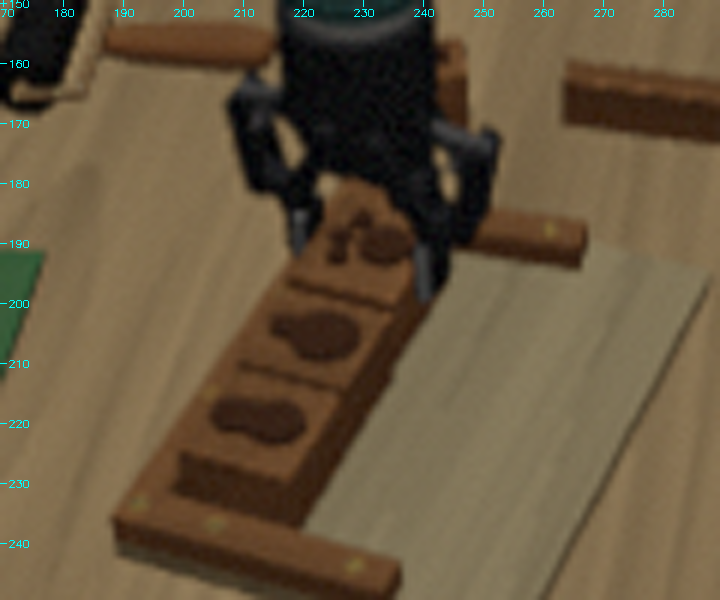

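arm_command(targets=[{"dp": [0, 0.001, 0], "turn": [0, 0, 0], "grip": -0.5}, {"dp": [0, 0, 0], "turn": [0, 0, 0], "grip": -0.5}])

```text
clock: 7.6
position: [0.6312, -0.0753, 0.2016]
ee_rot: [-0.449, -0.546, -0.449, 0.546]
contact_force: [-3.1, 0.3, 2.4]
width: 0.0569
```

arm_command(targets=[{"dp": [0, 0.001, 0], "turn": [0, 0, 0], "grip": -0.5}, {"dp": [0, 0, 0], "turn": [0, 0, 0], "grip": -0.5}])

```text
clock: 7.8
position: [0.6316, -0.0754, 0.2017]
ee_rot: [-0.449, -0.546, -0.45, 0.547]
contact_force: [-5.3, 1.3, 4.6]
width: 0.057
```

arm_command(targets=[{"dp": [0, 0.001, 0], "turn": [0, 0, 0], "grip": -0.5}, {"dp": [0, 0.001, 0], "turn": [0, 0, 0], "grip": -0.5}, {"dp": [0, 0, 0], "turn": [0, 0, 0], "grip": -0.5}])

```text
clock: 8.1
position: [0.6323, -0.0755, 0.2018]
ee_rot: [-0.448, -0.545, -0.451, 0.547]
contact_force: [-9.6, 0.0, 8.1]
width: 0.0573
```

arm_command(targets=[{"dp": [0, -0.001, -0.003], "turn": [0, 0, 0], "grip": -0.5}, {"dp": [0, 0, -0.003], "turn": [0, 0, 0], "grip": -0.5}, {"dp": [0, 0, -0.003], "turn": [0, 0, 0], "grip": -0.5}])

```text
clock: 8.4
position: [0.6332, -0.0691, 0.2019]
ee_rot: [-0.45, -0.543, -0.449, 0.548]
contact_force: [-9.1, -7.8, 6.8]
width: 0.0569
```

arm_command(targets=[{"dp": [0, 0, -0.003], "turn": [0, 0, 0], "grip": -0.5}, {"dp": [0, 0, -0.002], "turn": [0, 0, 0], "grip": -0.5}])

```text
clock: 8.6
position: [0.6342, -0.0644, 0.2019]
ee_rot: [-0.45, -0.543, -0.449, 0.548]
contact_force: [-8.9, -10.4, 6.8]
width: 0.0569
```

arm_command(targets=[{"dp": [0, 0, -0.002], "turn": [0, 0, 0], "grip": -0.5}, {"dp": [0, 0, -0.001], "turn": [0, 0, 0], "grip": -0.5}])

```text
clock: 8.8
position: [0.6347, -0.0616, 0.2019]
ee_rot: [-0.45, -0.543, -0.449, 0.549]
contact_force: [-9.6, -10.7, 6.7]
width: 0.0569
```

arm_command(targets=[{"dp": [-0.0005, -0.0005, -0.002], "turn": [0, 0, 0], "grip": -0.5}, {"dp": [0, 0, -0.001], "turn": [0, 0, 0], "grip": -0.5}, {"dp": [0, 0, 0], "turn": [0, 0, 0], "grip": -0.5}])

```text
clock: 9.1
position: [0.6353, -0.058, 0.2019]
ee_rot: [-0.45, -0.544, -0.449, 0.548]
contact_force: [-6.1, -6.0, 3.7]
width: 0.057
```

arm_command(targets=[{"dp": [0, 0, -0.001], "turn": [0, 0, 0], "grip": -0.5}, {"dp": [0, 0, -0.001], "turn": [0, 0, 0], "grip": -0.5}])

```text
clock: 9.3
position: [0.6356, -0.0563, 0.2019]
ee_rot: [-0.45, -0.544, -0.449, 0.548]
contact_force: [-8.3, -7.2, 3.7]
width: 0.0571
```

arm_command(targets=[{"dp": [0, 0, -0.001], "turn": [0, 0, 0], "grip": -0.5}, {"dp": [0, 0, -0.001], "turn": [0, 0, 0], "grip": -0.5}])

```text
clock: 9.5
position: [0.6358, -0.0554, 0.2019]
ee_rot: [-0.451, -0.543, -0.449, 0.549]
contact_force: [-8.3, -14.2, 5.0]
width: 0.057
```

arm_command(targets=[{"dp": [0, 0, -0.001], "turn": [0, 0, 0], "grip": -0.5}, {"dp": [0, 0, -0.001], "turn": [0, 0, 0], "grip": -0.5}, {"dp": [0, 0, 0], "turn": [0, 0, 0], "grip": -0.5}])

```text
clock: 9.8
position: [0.6359, -0.055, 0.2019]
ee_rot: [-0.451, -0.542, -0.448, 0.55]
contact_force: [-8.7, -18.4, 4.2]
width: 0.057
```

Run:
```python
from h import *
s,p,R=pose(); print(w2b(*p[:2]),jaw(R),R.as_matrix()[:,0].round(3),s["contact_force"].round(1),s["moment"].round(2))
for n in ("top","side"): cv2.imwrite(f"pics/{n}5.png",manip.get_image(n)[:,:,::-1])
crop("side",170,150,290,250,"pics/g2.png",cv2.imread("pics/side5.png"))
```

```text
[ 23.89840389 -31.8054223 ] -10.993758712236236 [-0.006 -0.01  -1.   ] [ -8.7 -18.4   4.2] [-2.44  1.4  -0.32]
```

View pics/g2.png

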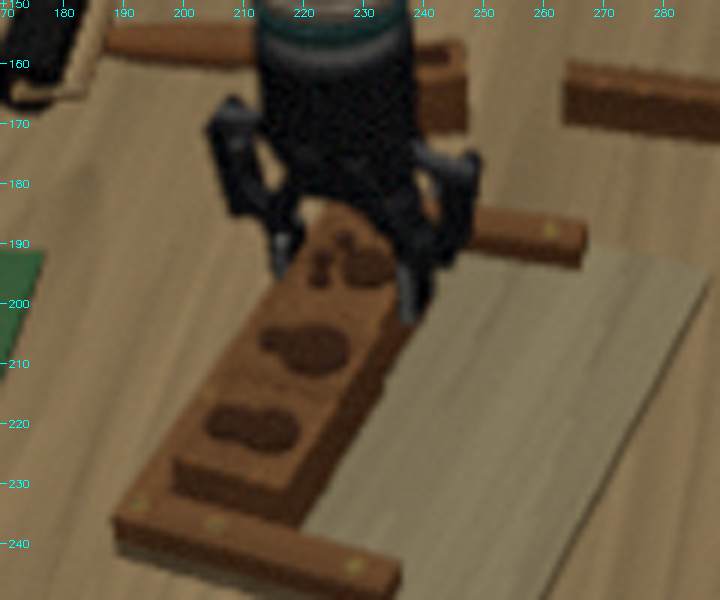

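arm_command(targets=[{"dp": [0, -0.002, 0.003], "turn": [0, 0, 0], "grip": -0.5}, {"dp": [0, 0, 0], "turn": [0, 0, 0], "grip": 0.8}, {"dp": [0, 0, 0], "turn": [0, 0, 0], "grip": 1}, {"dp": [0, 0, 0], "turn": [0, 0, 0], "grip": 1}, {"dp": [-0.03, 0, 0], "turn": [0, 0, 0], "grip": 1}, {"dp": [-0.04, 0, 0], "turn": [0, 0, 0], "grip": 1}, {"dp": [-0.04, 0, 0], "turn": [0, 0, 0], "grip": 1}])

```text
clock: 10.6
position: [0.6354, -0.052, 0.3129]
ee_rot: [-0.449, -0.546, -0.45, 0.546]
contact_force: [-0.2, -0.5, -0.2]
width: 0.0854
```

```bash
python3 - <<'E'
s=open('h.py').read()
s=s.replace("BP=np.array([618.5,-19.2])","BP=np.array([620.0,-18.7])")
open('h.py','w').write(s)
E
python3 - <<'E'
from h import *
# grasp stick at local x=-33
a=np.radians(-2.6); g=np.array([503.5,-259.9])+(-33)*np.array([np.cos(a),np.sin(a)])
print(g); plan([g[0],g[1],280],87.4)
E
```

```text
[ 470.5339712  -258.40302139]
from [635.4 -52.  312.9] jaw -11.07 tilt [-5.e-04  4.e-04 -1.e+00] t 10.6 F [-0.2 -0.5 -0.2] w 85.4 q [-0.19  0.43  1.5   0.    1.21  0.  ]
D [-164.8 -206.4  -32.9] rv [8.153e+01 1.000e-02 4.000e-02] n 11
dp [0.003, -0.0111, 0.0213] turn [7.41, 0.0, 0.0]
dp [0.003, -0.0083, 0.0225] turn [7.41, 0.0, 0.0]
dp [0.003, -0.0053, 0.0234] turn [7.41, 0.0, 0.0]
dp [0.003, -0.0022, 0.0239] turn [7.41, 0.0, 0.0]
dp [0.003, 0.0009, 0.024] turn [7.41, 0.0, 0.0]
dp [0.003, 0.004, 0.0237] turn [7.41, 0.0, 0.0]
dp [0.003, 0.007, 0.023] turn [7.41, 0.0, 0.0]
dp [0.003, 0.0099, 0.0219] turn [7.41, 0.0, 0.0]
dp [0.003, 0.0126, 0.0204] turn [7.41, 0.0, 0.0]
dp [0.003, 0.0152, 0.0186] turn [7.41, 0.0, 0.0]
dp [0.003, 0.0174, 0.0165] turn [7.41, 0.0, 0.0]
```

arm_command(targets=[{"dp": [0.003, -0.011, 0.021], "turn": [7.4, 0, 0], "grip": 1}, {"dp": [0.003, -0.008, 0.023], "turn": [7.4, 0, 0], "grip": 1}, {"dp": [0.003, -0.005, 0.023], "turn": [7.4, 0, 0], "grip": 1}, {"dp": [0.003, -0.002, 0.024], "turn": [7.4, 0, 0], "grip": 1}, {"dp": [0.003, 0.001, 0.024], "turn": [7.4, 0, 0], "grip": 0.5}, {"dp": [0.003, 0.004, 0.024], "turn": [7.4, 0, 0], "grip": 0.3}, {"dp": [0.003, 0.007, 0.023], "turn": [7.4, 0, 0], "grip": 0.3}, {"dp": [0.003, 0.01, 0.022], "turn": [7.4, 0, 0], "grip": 0.3}])

```text
clock: 11.4
position: [0.5158, -0.2037, 0.2883]
ee_rot: [0.12, 0.697, 0.119, -0.697]
contact_force: [0.4, 0.0, -0.3]
width: 0.0555
```

arm_command(targets=[{"dp": [0.003, 0.013, 0.02], "turn": [7.4, 0, 0], "grip": 0.3}, {"dp": [0.003, 0.015, 0.019], "turn": [7.4, 0, 0], "grip": 0.3}, {"dp": [0.003, 0.017, 0.016], "turn": [7.5, 0, 0], "grip": 0.3}, {"dp": [0, 0, 0], "turn": [0, 0, 0], "grip": 0.3}, {"dp": [0, 0, 0], "turn": [0, 0, 0], "grip": 0.3}])

```text
clock: 11.9
position: [0.4719, -0.2594, 0.2793]
ee_rot: [-0.016, 0.707, -0.016, -0.707]
contact_force: [-0.2, -0.2, 0.7]
width: 0.0557
```

Run:
```python
from h import *
plan([470.5,-258.4,186],87.4)
for n in ("top","side"): cv2.imwrite(f"pics/{n}6.png",manip.get_image(n)[:,:,::-1])
crop("side",170,130,330,260,"pics/h1.png",cv2.imread("pics/side6.png"))
crop("top",190,95,350,215,"pics/h2.png",cv2.imread("pics/top6.png"))
```

```text
from [ 471.9 -259.4  279.3] jaw -92.56 tilt [ 1.1e-03  1.0e-04 -1.0e+00] t 11.9 F [-0.2 -0.2  0.7] w 55.7 q [-0.63  0.32  1.77  0.    1.04  0.98]
D [ -1.4   1.  -93.3] rv [ 0.04 -0.06  0.01] n 3
dp [0.0311, -0.0003, 0.0005] turn [0.01, -0.02, 0.0]
dp [0.0311, -0.0003, 0.0005] turn [0.01, -0.02, 0.0]
dp [0.0311, -0.0003, 0.0005] turn [0.01, -0.02, 0.0]
```

View pics/h1.png

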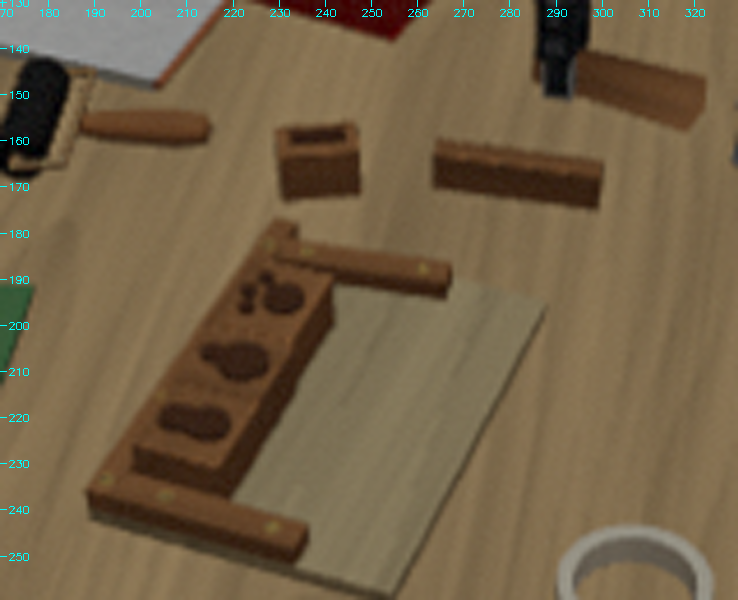

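View pics/h2.png

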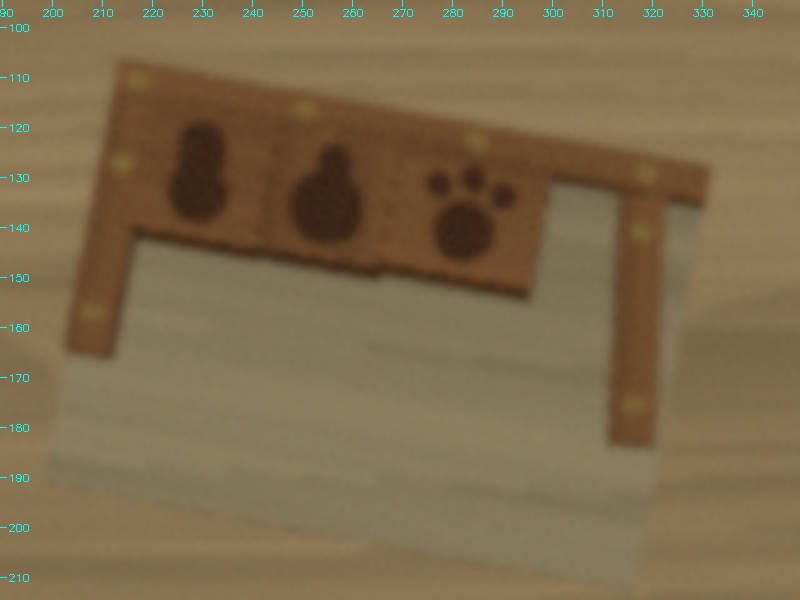

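arm_command(targets=[{"dp": [0.035, 0, 0.001], "turn": [0, 0, 0], "grip": 0.3}, {"dp": [0.035, 0, 0], "turn": [0, 0, 0], "grip": 0.3}, {"dp": [0.025, 0, 0], "turn": [0, 0, 0], "grip": 0.3}, {"dp": [0, 0, 0], "turn": [0, 0, 0], "grip": 0.3}, {"dp": [0, 0, 0], "turn": [0, 0, 0], "grip": 0.3}])

```text
clock: 12.5
position: [0.4713, -0.2589, 0.1844]
ee_rot: [-0.016, 0.707, -0.016, -0.707]
contact_force: [0.3, -0.1, -0.5]
width: 0.0557
```

Run:
```python
from h import *
plan([470.5,-258.4,184],87.4)
for n in ("top","side"): cv2.imwrite(f"pics/{n}7.png",manip.get_image(n)[:,:,::-1])
crop("side",240,100,360,190,"pics/i1.png",cv2.imread("pics/side7.png"))
crop("top",330,150,450,240,"pics/i2.png",cv2.imread("pics/top7.png"))
```

```text
from [ 471.3 -258.9  184.4] jaw -92.52 tilt [ 1.e-04  1.e-04 -1.e+00] t 12.5 F [ 0.3 -0.1 -0.5] w 55.7 q [-0.63  0.44  1.88  0.    0.82  0.98]
D [-0.8  0.5 -0.4] rv [ 0.08 -0.01  0.  ] n 1
dp [0.0004, -0.0005, 0.0009] turn [0.08, -0.01, 0.0]
```

View pics/i1.png

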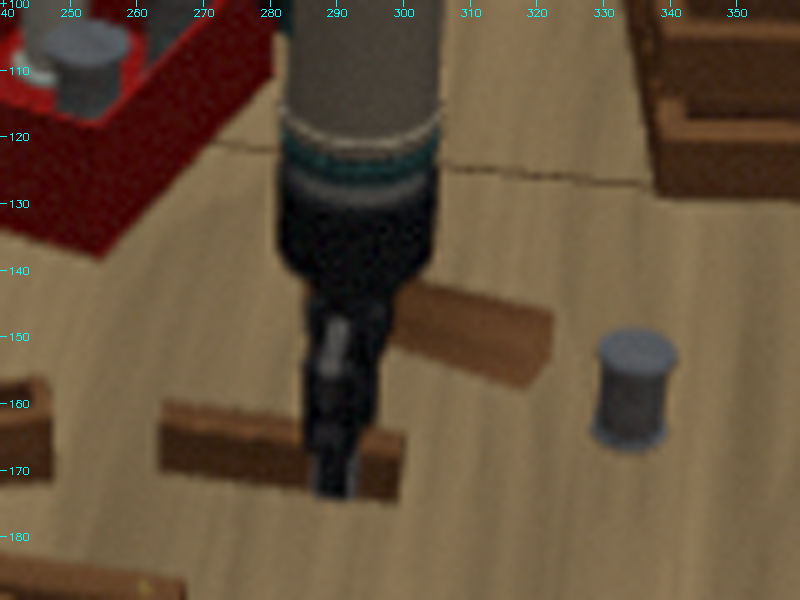

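arm_command(targets=[{"dp": [0, 0, 0], "turn": [0, 0, 0], "grip": -0.2}, {"dp": [0, 0, 0], "turn": [0, 0, 0], "grip": -0.8}, {"dp": [0, 0, 0], "turn": [0, 0, 0], "grip": -0.8}, {"dp": [0, 0, 0], "turn": [0, 0, 0], "grip": -0.8}, {"dp": [0, 0, 0], "turn": [0, 0, 0], "grip": -0.8}, {"dp": [-0.02, 0, 0], "turn": [0, 0, 0], "grip": -0.8}, {"dp": [-0.04, 0, 0], "turn": [0, 0, 0], "grip": -0.8}, {"dp": [-0.04, 0, 0], "turn": [0, 0, 0], "grip": -0.8}], grip_force=50)

```text
clock: 13.4
position: [0.4701, -0.2591, 0.2847]
ee_rot: [0.017, -0.706, 0.016, 0.708]
contact_force: [1.6, -0.1, -0.6]
width: 0.0189
```

Run:
```python
from h import *
# stick centre target board (-14,-83); grasp at local -33
w=b2w(-15-33,-83)
plan([w[0],w[1],284],79.06)
for n in ("top","side"): cv2.imwrite(f"pics/{n}8.png",manip.get_image(n)[:,:,::-1])
crop("side",240,70,360,190,"pics/i3.png",cv2.imread("pics/side8.png"))
crop("top",330,150,450,240,"pics/i4.png",cv2.imread("pics/top8.png"))
```

```text
from [ 470.1 -259.1  284.7] jaw -92.62 tilt [-0.0019  0.0014 -1.    ] t 13.4 F [ 1.6 -0.1 -0.6] w 18.9 q [-0.63  0.32  1.77 -0.    1.06  0.98]
D [ 87.  168.1  -0.7] rv [8.32 0.12 0.07] n 5
dp [0.0002, -0.0344, -0.0159] turn [1.66, 0.02, 0.01]
dp [0.0002, -0.0348, -0.0148] turn [1.66, 0.02, 0.01]
dp [0.0001, -0.0352, -0.0138] turn [1.66, 0.02, 0.01]
dp [0.0001, -0.0356, -0.0128] turn [1.66, 0.02, 0.01]
dp [0.0001, -0.036, -0.0118] turn [1.66, 0.02, 0.01]
```

View pics/i3.png

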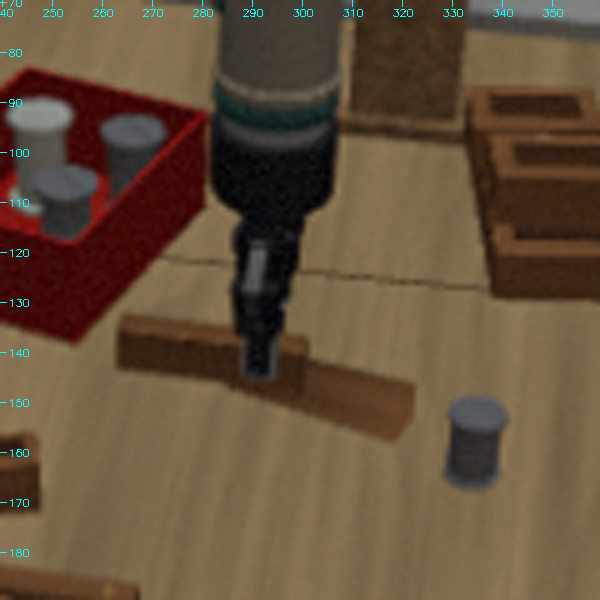

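View pics/i4.png

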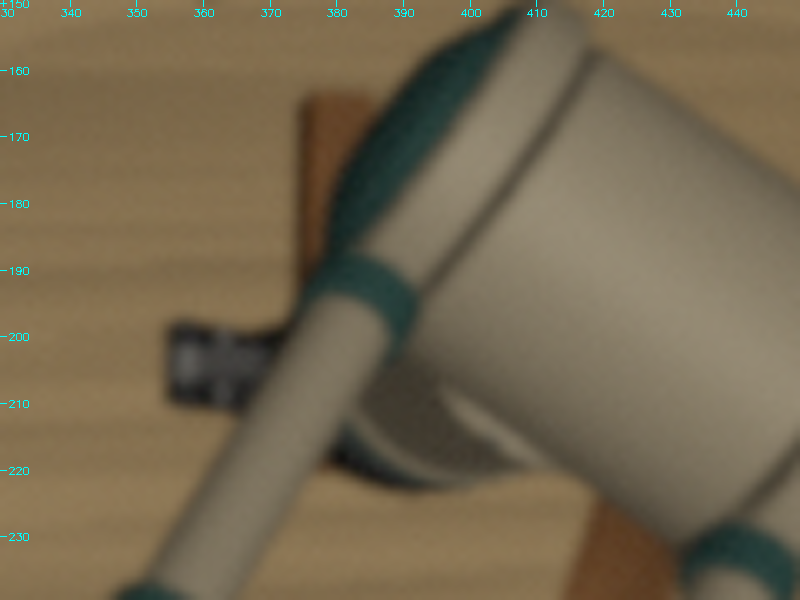

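arm_command(targets=[{"dp": [0, -0.034, -0.016], "turn": [1.7, 0, 0], "grip": -0.8}, {"dp": [0, -0.035, -0.015], "turn": [1.7, 0, 0], "grip": -0.8}, {"dp": [0, -0.035, -0.014], "turn": [1.7, 0, 0], "grip": -0.8}, {"dp": [0, -0.036, -0.013], "turn": [1.6, 0, 0], "grip": -0.8}, {"dp": [0, -0.036, -0.012], "turn": [1.6, 0, 0], "grip": -0.8}, {"dp": [0, 0, 0], "turn": [0, 0, 0], "grip": -0.8}, {"dp": [0, 0, 0], "turn": [0, 0, 0], "grip": -0.8}])

```text
clock: 14.2
position: [0.5584, -0.0908, 0.2834]
ee_rot: [0.066, -0.703, 0.067, 0.705]
contact_force: [0.3, -0.2, -0.6]
width: 0.0188
```

Run:
```python
from h import *
w=b2w(-15-33,-83)
plan([w[0],w[1],205],79.06)
for n in ("top","side"): cv2.imwrite(f"pics/{n}9.png",manip.get_image(n)[:,:,::-1])
crop("side",180,110,340,230,"pics/j1.png",cv2.imread("pics/side9.png"))
crop("top",250,95,370,215,"pics/j2.png",cv2.imread("pics/top9.png"))
```

```text
from [558.4 -90.8 283.4] jaw -100.77 tilt [-1.8e-03 -2.0e-04 -1.0e+00] t 14.2 F [ 0.3 -0.2 -0.6] w 18.8 q [-0.28  0.36  1.71 -0.    1.08  1.48]
D [ -1.3  -0.3 -78.4] rv [ 0.17  0.1  -0.03] n 2
dp [0.0392, 0.0002, 0.0006] turn [0.08, 0.05, -0.02]
dp [0.0392, 0.0003, 0.0006] turn [0.08, 0.05, -0.02]
```

View pics/j1.png

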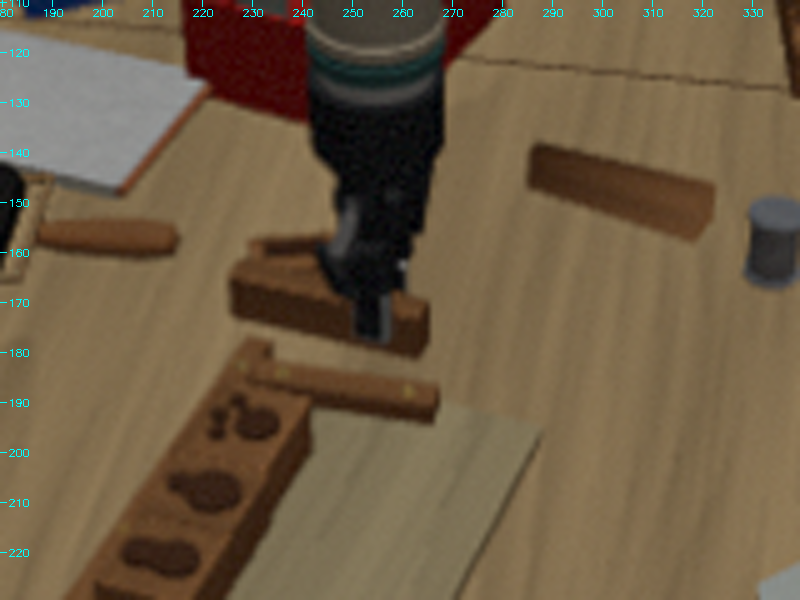

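View pics/j2.png

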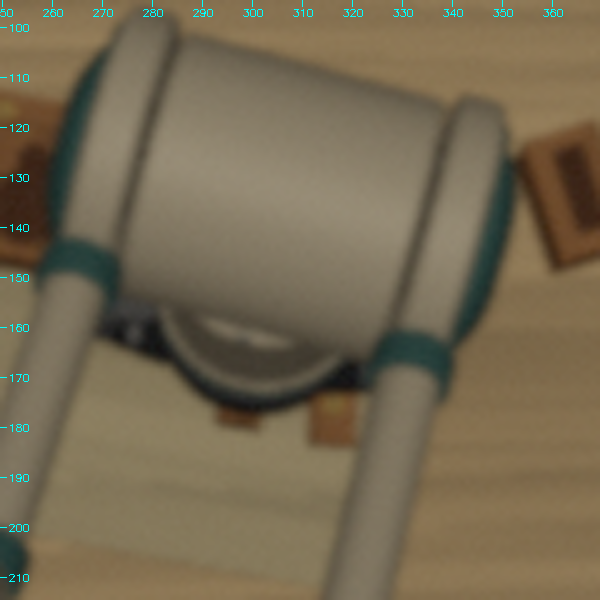

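arm_command(targets=[{"dp": [0.03, 0, 0.003], "turn": [0, 0, 0], "grip": -0.8}, {"dp": [0.035, 0, 0], "turn": [0, 0, 0], "grip": -0.8}, {"dp": [0.01, 0, 0], "turn": [0, 0, 0], "grip": -0.8}, {"dp": [0.006, 0, 0], "turn": [0, 0, 0], "grip": -0.8}, {"dp": [0, 0, 0], "turn": [0, 0, 0], "grip": -0.8}])

```text
clock: 14.8
position: [0.5558, -0.0917, 0.2032]
ee_rot: [0.068, -0.704, 0.068, 0.704]
contact_force: [0.6, 0.5, -0.3]
width: 0.0188
```

arm_command(targets=[{"dp": [0.003, 0, 0], "turn": [0, 0, 0], "grip": -0.8}, {"dp": [0, 0, 0], "turn": [0, 0, 0], "grip": -0.8}])

```text
clock: 15.0
position: [0.5562, -0.0912, 0.2011]
ee_rot: [-0.067, 0.705, -0.067, -0.703]
contact_force: [0.6, -0.7, -0.4]
width: 0.0191
```

arm_command(targets=[{"dp": [0.002, 0, 0], "turn": [0, 0, 0], "grip": -0.8}, {"dp": [0, 0, 0], "turn": [0, 0, 0], "grip": -0.8}])

```text
clock: 15.2
position: [0.5558, -0.0909, 0.1985]
ee_rot: [-0.067, 0.704, -0.067, -0.704]
contact_force: [-0.3, -0.6, -1.2]
width: 0.0189
```

arm_command(targets=[{"dp": [0.002, 0, 0], "turn": [0, 0, 0], "grip": -0.8}, {"dp": [0, 0, 0], "turn": [0, 0, 0], "grip": -0.8}])

```text
clock: 15.4
position: [0.5559, -0.0909, 0.1974]
ee_rot: [-0.067, 0.704, -0.067, -0.703]
contact_force: [-1.5, -0.1, 7.5]
width: 0.0188
```

arm_command(targets=[{"dp": [0.001, 0, 0], "turn": [0, 0, 0], "grip": -0.8}, {"dp": [0, 0, 0], "turn": [0, 0, 0], "grip": -0.8}])

```text
clock: 15.6
position: [0.5558, -0.0908, 0.1974]
ee_rot: [-0.067, 0.704, -0.067, -0.703]
contact_force: [-3.1, 0.9, 13.3]
width: 0.019
```

arm_command(targets=[{"dp": [-0.0015, 0, 0], "turn": [0, 0, 0], "grip": -0.8}, {"dp": [0, 0, -0.003], "turn": [0, 0, 0], "grip": -0.8}, {"dp": [0, 0, -0.002], "turn": [0, 0, 0], "grip": -0.8}, {"dp": [0, 0, 0], "turn": [0, 0, 0], "grip": -0.8}])

```text
clock: 16.0
position: [0.5582, -0.0913, 0.1974]
ee_rot: [0.067, -0.701, 0.067, 0.707]
contact_force: [-10.5, 2.0, 14.8]
width: 0.0188
```

arm_command(targets=[{"dp": [0, 0, -0.002], "turn": [0, 0, 0], "grip": -0.8}, {"dp": [0, 0, 0], "turn": [0, 0, 0], "grip": -0.8}])

```text
clock: 16.2
position: [0.5604, -0.0917, 0.1974]
ee_rot: [0.067, -0.702, 0.067, 0.706]
contact_force: [-8.6, 1.6, 12.8]
width: 0.0189
```

arm_command(targets=[{"dp": [0, 0, -0.001], "turn": [0, 0, 0], "grip": -0.8}, {"dp": [0, 0, 0], "turn": [0, 0, 0], "grip": -0.8}])

```text
clock: 16.4
position: [0.5608, -0.0917, 0.1974]
ee_rot: [0.067, -0.701, 0.067, 0.707]
contact_force: [-10.5, 1.9, 14.6]
width: 0.0194
```

arm_command(targets=[{"dp": [-0.001, 0, 0], "turn": [0, 0, 0], "grip": -0.8}, {"dp": [0, 0, 0], "turn": [0, 0, 0], "grip": -0.8}])

```text
clock: 16.6
position: [0.5631, -0.0923, 0.1976]
ee_rot: [0.067, -0.703, 0.067, 0.704]
contact_force: [-2.9, 0.2, 0.9]
width: 0.019
```

arm_command(targets=[{"dp": [0, 0, -0.002], "turn": [0, 0, 0], "grip": -0.8}, {"dp": [0, 0, 0], "turn": [0, 0, 0], "grip": -0.8}])

```text
clock: 16.8
position: [0.5639, -0.0924, 0.1974]
ee_rot: [0.067, -0.702, 0.067, 0.706]
contact_force: [-7.3, 1.6, 8.1]
width: 0.019
```

arm_command(targets=[{"dp": [0, 0, -0.002], "turn": [0, 0, 0], "grip": -0.8}, {"dp": [0, 0, 0], "turn": [0, 0, 0], "grip": -0.8}])

```text
clock: 17.0
position: [0.5645, -0.0925, 0.1974]
ee_rot: [0.067, -0.7, 0.067, 0.708]
contact_force: [-11.7, 1.8, 11.4]
width: 0.0185
```

arm_command(targets=[{"dp": [-0.0005, -0.002, 0.0015], "turn": [0, 0, 0], "grip": -0.8}, {"dp": [0, -0.002, 0], "turn": [0, 0, 0], "grip": -0.8}])

```text
clock: 17.2
position: [0.5645, -0.0898, 0.1975]
ee_rot: [0.066, -0.701, 0.068, 0.706]
contact_force: [-8.9, -6.8, 4.5]
width: 0.0191
```

arm_command(targets=[{"dp": [0, -0.002, 0], "turn": [0, 0, 0], "grip": -0.8}, {"dp": [0, 0, 0], "turn": [0, 0, 0], "grip": -0.8}])

```text
clock: 17.4
position: [0.5649, -0.0881, 0.1975]
ee_rot: [0.066, -0.701, 0.068, 0.707]
contact_force: [-9.2, -5.5, 4.9]
width: 0.0189
```

arm_command(targets=[{"dp": [0, -0.001, 0], "turn": [0, 0, 0], "grip": -0.8}, {"dp": [0, 0, 0], "turn": [0, 0, 0], "grip": -0.8}])

```text
clock: 17.6
position: [0.565, -0.0876, 0.1975]
ee_rot: [0.066, -0.701, 0.069, 0.707]
contact_force: [-10.0, -7.3, 5.3]
width: 0.0188
```

arm_command(targets=[{"dp": [0, -0.001, 0.0005], "turn": [0, 0, 0], "grip": -0.8}, {"dp": [0, 0, 0], "turn": [0, 0, 0], "grip": -0.8}])

```text
clock: 17.8
position: [0.5649, -0.0872, 0.1975]
ee_rot: [0.065, -0.702, 0.069, 0.706]
contact_force: [-9.2, -9.9, 4.0]
width: 0.0186
```

arm_command(targets=[{"dp": [0, -0.001, 0], "turn": [0, 0, 0], "grip": -0.8}, {"dp": [0, 0, 0], "turn": [0, 0, 0], "grip": -0.8}])

```text
clock: 18.0
position: [0.565, -0.0869, 0.1975]
ee_rot: [0.065, -0.701, 0.069, 0.706]
contact_force: [-9.0, -13.0, 3.9]
width: 0.0187
```

Run:
```python
from h import *
s,p,R=pose(); print(w2b(*p[:2]),jaw(R),R.as_matrix()[:,0].round(3),s["contact_force"].round(1),s["moment"].round(2))
for n in ("top","side"): cv2.imwrite(f"pics/{n}10.png",manip.get_image(n)[:,:,::-1])
crop("side",190,140,310,230,"pics/k1.png",cv2.imread("pics/side10.png"))
```

```text
[-41.03013405 -77.39177748] -100.89001006488176 [-0.008 -0.006 -1.   ] [ -9.  -13.    3.9] [-2.03  1.37 -0.9 ]
```

View pics/k1.png

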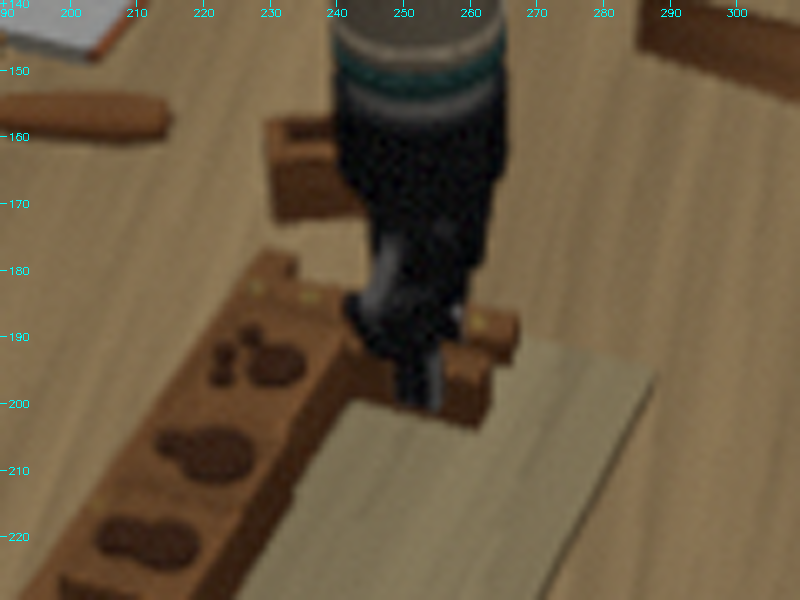

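arm_command(targets=[{"dp": [0, 0.002, 0.001], "turn": [0, 0, 0], "grip": -0.8}, {"dp": [0, 0, 0], "turn": [0, 0, 0], "grip": -0.3}, {"dp": [0, 0, 0], "turn": [0, 0, 0], "grip": -0.3}, {"dp": [0, 0, 0], "turn": [0, 0, 0], "grip": -0.3}, {"dp": [-0.02, 0, 0], "turn": [0, 0, 0], "grip": -0.3}, {"dp": [-0.04, 0, 0], "turn": [0, 0, 0], "grip": 0.2}, {"dp": [-0.04, 0, 0], "turn": [0, 0, 0], "grip": 0.2}])

```text
clock: 18.8
position: [0.5661, -0.0853, 0.2985]
ee_rot: [0.067, -0.703, 0.067, 0.704]
contact_force: [0.8, -0.2, -0.1]
width: 0.0511
```

Run:
```python
from h import *
a=np.radians(-21.1); L=np.array([-46,-2.7])  # mid thickness at x=-46: 29.4 thick, from -17.9..11.5 -> -3.2
L=np.array([-46,-3.2])
g=np.array([446.4,-386.9])+[L[0]*np.cos(a)-L[1]*np.sin(a),L[0]*np.sin(a)+L[1]*np.cos(a)]
print(g); plan([g[0],g[1],280],-21.1+3.94+90)
```

```text
[ 402.33214761 -373.32559814]
from [566.1 -85.3 298.5] jaw -100.87 tilt [-1.5e-03  7.0e-04 -1.0e+00] t 18.8 F [ 0.8 -0.2 -0.1] w 51.1 q [-0.27  0.35  1.67  0.    1.12  1.49]
D [-163.7 -288.   -18.5] rv [6.29 0.09 0.02] n 8
dp [0.0023, 0.0392, 0.0133] turn [0.79, 0.01, 0.0]
dp [0.0023, 0.0394, 0.0128] turn [0.79, 0.01, 0.0]
dp [0.0023, 0.0396, 0.0122] turn [0.79, 0.01, 0.0]
dp [0.0023, 0.0397, 0.0117] turn [0.79, 0.01, 0.0]
dp [0.0023, 0.0399, 0.0111] turn [0.79, 0.01, 0.0]
dp [0.0023, 0.04, 0.0106] turn [0.79, 0.01, 0.0]
dp [0.0023, 0.0402, 0.01] turn [0.79, 0.01, 0.0]
dp [0.0023, 0.0403, 0.0095] turn [0.79, 0.01, 0.0]
```

arm_command(targets=[{"dp": [0.002, 0.039, 0.013], "turn": [0.8, 0, 0], "grip": 0.2}, {"dp": [0.002, 0.039, 0.013], "turn": [0.8, 0, 0], "grip": 0.4}, {"dp": [0.002, 0.04, 0.012], "turn": [0.8, 0, 0], "grip": 0.4}, {"dp": [0.002, 0.04, 0.012], "turn": [0.8, 0, 0], "grip": 0.4}, {"dp": [0.002, 0.04, 0.011], "turn": [0.8, 0, 0], "grip": 0.4}, {"dp": [0.002, 0.04, 0.011], "turn": [0.8, 0, 0], "grip": 0.4}, {"dp": [0.002, 0.04, 0.01], "turn": [0.8, 0, 0], "grip": 0.4}, {"dp": [0.002, 0.04, 0.009], "turn": [0.7, 0, 0], "grip": 0.4}])

```text
clock: 19.6
position: [0.4015, -0.3745, 0.2822]
ee_rot: [-0.106, 0.7, -0.106, -0.699]
contact_force: [0.6, 0.5, -0.1]
width: 0.0596
```

arm_command(targets=[{"dp": [0, 0, 0], "turn": [0, 0, 0], "grip": 0.4}, {"dp": [0, 0, 0], "turn": [0, 0, 0], "grip": 0.4}])

```text
clock: 19.8
position: [0.4019, -0.3739, 0.282]
ee_rot: [-0.107, 0.699, -0.106, -0.699]
contact_force: [0.2, 0.1, 0.6]
width: 0.0599
```

Run:
```python
from h import *
plan([402.3,-373.3,184],-21.1+3.94+90)
for n in ("top","side"): cv2.imwrite(f"pics/{n}11.png",manip.get_image(n)[:,:,::-1])
crop("top",190,95,350,215,"pics/l1.png",cv2.imread("pics/top11.png"))
crop("side",170,100,330,240,"pics/l2.png",cv2.imread("pics/side11.png"))
```

```text
from [ 401.9 -373.9  282. ] jaw -107.32 tilt [ 5.e-04  4.e-04 -1.e+00] t 19.8 F [0.2 0.1 0.6] w 59.9 q [-0.88  0.33  1.75  0.    1.06  1.  ]
D [  0.4   0.6 -98. ] rv [-0.16 -0.02  0.03] n 3
dp [0.0327, -0.0002, -0.0001] turn [-0.05, -0.01, 0.01]
dp [0.0327, -0.0002, -0.0001] turn [-0.05, -0.01, 0.01]
dp [0.0327, -0.0002, -0.0001] turn [-0.05, -0.01, 0.01]
```

View pics/l1.png

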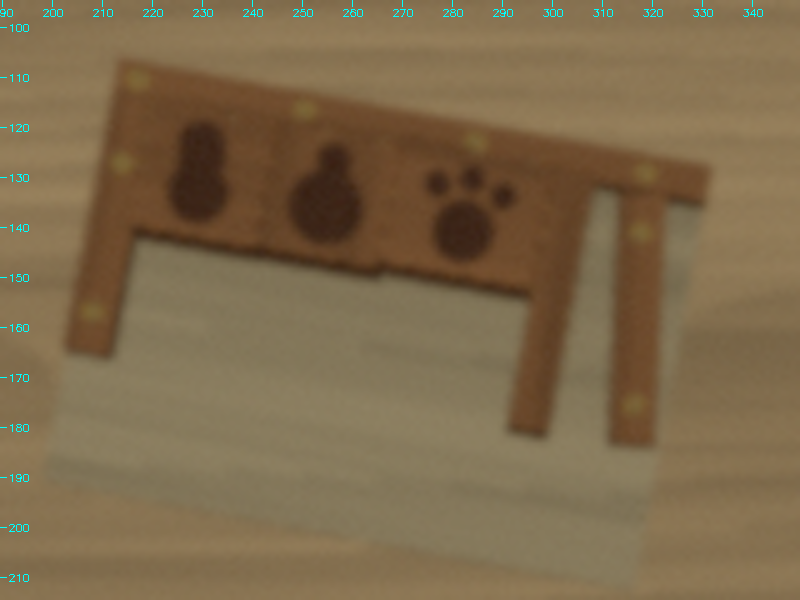

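View pics/l2.png

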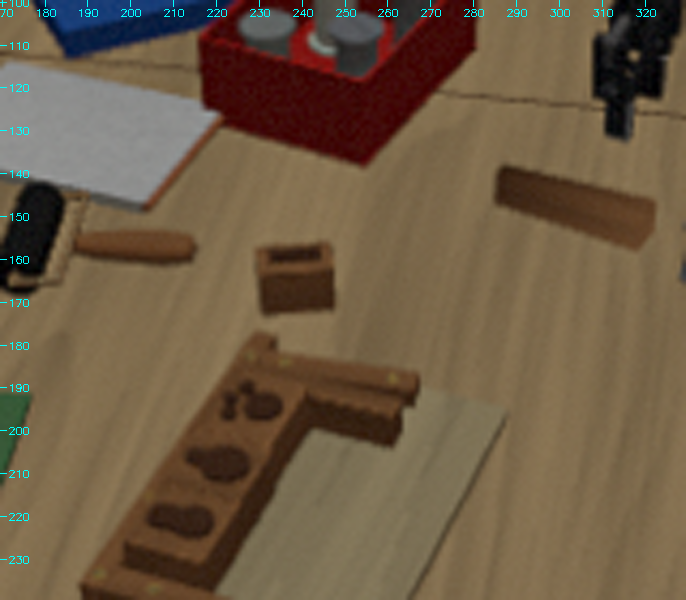

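arm_command(targets=[{"dp": [0.035, 0, 0], "turn": [0, 0, 0], "grip": 0.4}, {"dp": [0.035, 0, 0], "turn": [0, 0, 0], "grip": 0.4}, {"dp": [0.028, 0, 0], "turn": [0, 0, 0], "grip": 0.4}, {"dp": [0, 0, 0], "turn": [0, 0, 0], "grip": 0.4}, {"dp": [0, 0, 0], "turn": [0, 0, 0], "grip": 0.4}])

```text
clock: 20.4
position: [0.4028, -0.3724, 0.1844]
ee_rot: [0.105, -0.699, 0.105, 0.699]
contact_force: [0.6, 0.4, -0.2]
width: 0.0599
```

Run:
```python
from h import *
plan([402.3,-373.3,184],-21.1+3.94+90)
for n in ("top","side"): cv2.imwrite(f"pics/{n}12.png",manip.get_image(n)[:,:,::-1])
crop("top",370,170,490,260,"pics/m1.png",cv2.imread("pics/top12.png"))
crop("side",270,90,350,180,"pics/m2.png",cv2.imread("pics/side12.png"))
```

```text
from [ 402.8 -372.4  184.4] jaw -107.11 tilt [-2.e-04  5.e-04 -1.e+00] t 20.4 F [ 0.6  0.4 -0.2] w 59.9 q [-0.87  0.45  1.86  0.    0.83  1.  ]
D [-0.5 -0.9 -0.4] rv [0.05 0.02 0.02] n 1
dp [0.0004, 0.001, 0.0003] turn [0.05, 0.02, 0.02]
```

View pics/m1.png

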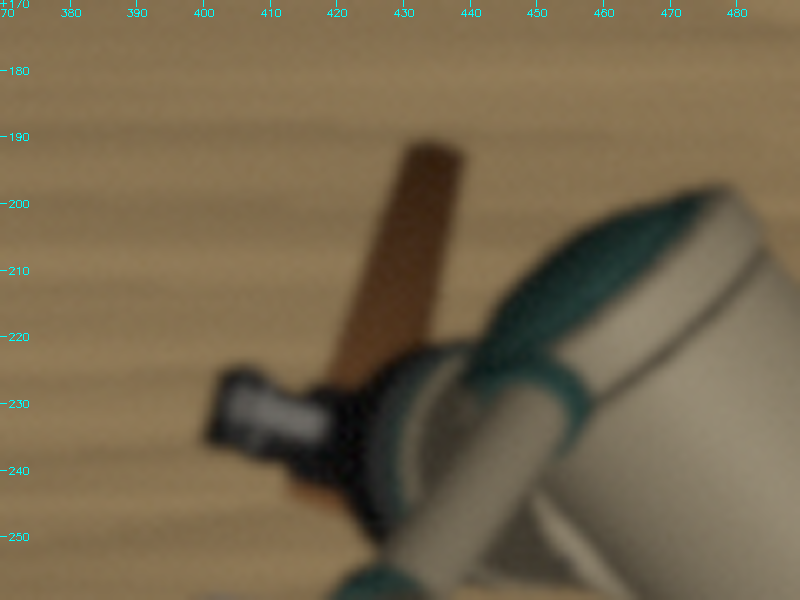

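View pics/m2.png

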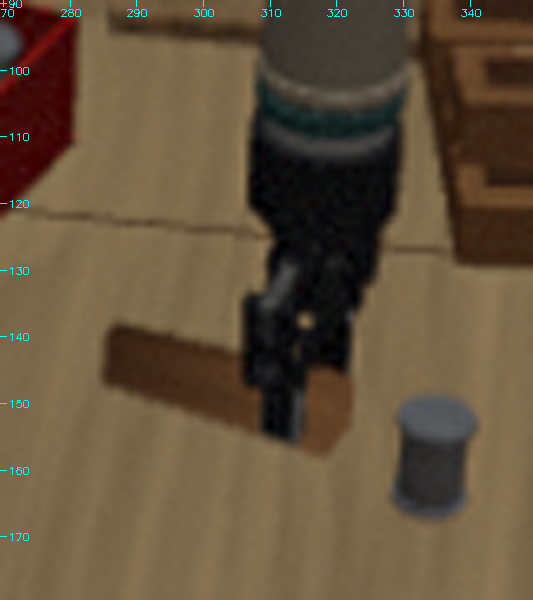

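arm_command(targets=[{"dp": [0, 0, 0], "turn": [0, 0, 0], "grip": 0}, {"dp": [0, 0, 0], "turn": [0, 0, 0], "grip": -0.6}, {"dp": [0, 0, 0], "turn": [0, 0, 0], "grip": -0.6}, {"dp": [0, 0, 0], "turn": [0, 0, 0], "grip": -0.6}, {"dp": [0, 0, 0], "turn": [0, 0, 0], "grip": -0.6}, {"dp": [-0.02, 0, 0], "turn": [0, 0, 0], "grip": -0.6}, {"dp": [-0.04, 0, 0], "turn": [0, 0, 0], "grip": -0.6}, {"dp": [-0.03, 0, 0], "turn": [0, 0, 0], "grip": -0.6}], grip_force=50)

```text
clock: 21.3
position: [0.402, -0.3734, 0.2762]
ee_rot: [-0.106, 0.699, -0.106, -0.699]
contact_force: [0.5, -0.5, -0.5]
width: 0.0292
```

Run:
```python
from h import *
a=np.radians(BY); 
w=b2w(-100,-103.5)+[-46*np.cos(a)+3.2*np.sin(a),-46*np.sin(a)-3.2*np.cos(a)]
print(w)
plan([w[0],w[1],275],BY+3.94+90)
for n in ("top","side"): cv2.imwrite(f"pics/{n}13.png",manip.get_image(n)[:,:,::-1])
crop("side",270,60,350,170,"pics/m3.png",cv2.imread("pics/side13.png"))
```

```text
[456.40371127 -95.752867  ]
from [ 402.  -373.4  276.2] jaw -107.22 tilt [ 9.0e-04 -1.1e-03 -1.0e+00] t 21.3 F [ 0.5 -0.5 -0.5] w 29.2 q [-0.88  0.34  1.76 -0.    1.04  1.  ]
D [ 54.4 277.7  -1.2] rv [-10.22  -0.06  -0.05] n 7
dp [0.0001, -0.0402, 0.0043] turn [-1.46, -0.01, -0.01]
dp [0.0001, -0.0403, 0.0033] turn [-1.46, -0.01, -0.01]
dp [0.0001, -0.0404, 0.0023] turn [-1.46, -0.01, -0.01]
dp [0.0002, -0.0404, 0.0012] turn [-1.46, -0.01, -0.01]
dp [0.0002, -0.0404, 0.0002] turn [-1.46, -0.01, -0.01]
dp [0.0002, -0.0404, -0.0008] turn [-1.46, -0.01, -0.01]
dp [0.0002, -0.0404, -0.0019] turn [-1.46, -0.01, -0.01]
```

View pics/m3.png

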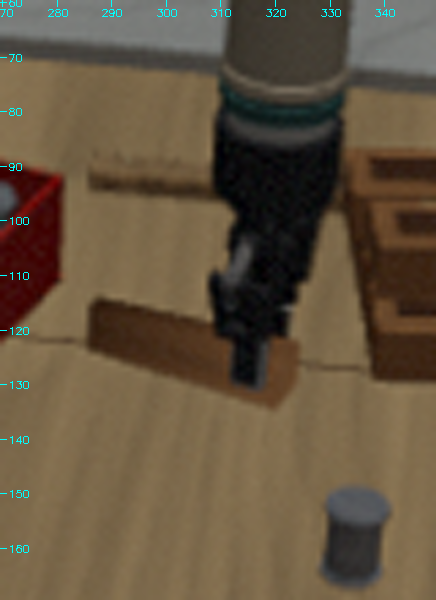

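arm_command(targets=[{"dp": [0, -0.04, 0.004], "turn": [-1.5, 0, 0], "grip": -0.6}, {"dp": [0, -0.04, 0.003], "turn": [-1.5, 0, 0], "grip": -0.6}, {"dp": [0, -0.04, 0.002], "turn": [-1.5, 0, 0], "grip": -0.6}, {"dp": [0, -0.041, 0.001], "turn": [-1.5, 0, 0], "grip": -0.6}, {"dp": [0, -0.04, 0], "turn": [-1.4, 0, 0], "grip": -0.6}, {"dp": [0, -0.041, -0.001], "turn": [-1.4, 0, 0], "grip": -0.6}, {"dp": [0, -0.04, -0.002], "turn": [-1.4, 0, 0], "grip": -0.6}, {"dp": [0, 0, 0], "turn": [0, 0, 0], "grip": -0.6}])

```text
clock: 22.2
position: [0.4569, -0.0924, 0.2736]
ee_rot: [0.042, -0.705, 0.041, 0.707]
contact_force: [-0.1, -0.1, -0.4]
width: 0.0284
```

arm_command(targets=[{"dp": [0, 0, 0], "turn": [0, 0, 0], "grip": -0.6}, {"dp": [0.03, 0, 0], "turn": [0, 0, 0], "grip": -0.6}, {"dp": [0.015, 0, 0], "turn": [0, 0, 0], "grip": -0.6}, {"dp": [0, 0, 0], "turn": [0, 0, 0], "grip": -0.6}])

```text
clock: 22.6
position: [0.4563, -0.0974, 0.2272]
ee_rot: [0.044, -0.704, 0.044, 0.707]
contact_force: [-0.1, 0.7, -0.4]
width: 0.0289
```

Run:
```python
from h import *
a=np.radians(BY); 
w=b2w(-100,-103.5)+[-46*np.cos(a)+3.2*np.sin(a),-46*np.sin(a)-3.2*np.cos(a)]
plan([w[0],w[1],200],BY+3.94+90)
for n in ("top","side"): cv2.imwrite(f"pics/{n}14.png",manip.get_image(n)[:,:,::-1])
crop("top",250,110,370,230,"pics/n1.png",cv2.imread("pics/top14.png"))
crop("side",220,120,340,210,"pics/n2.png",cv2.imread("pics/side14.png"))
```

```text
from [456.3 -97.4 227.2] jaw -97.12 tilt [-0.0048  0.0012 -1.    ] t 22.6 F [-0.1  0.7 -0.4] w 28.9 q [-0.36  0.3   1.99 -0.    0.86  1.34]
D [  0.1   1.6 -27.2] rv [-0.12  0.28  0.04] n 1
dp [0.0272, -0.0016, -0.0001] turn [-0.12, 0.28, 0.04]
```

View pics/n1.png

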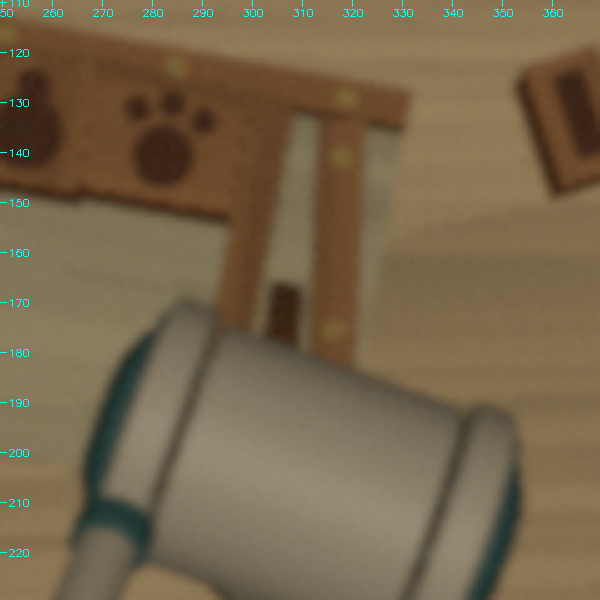

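View pics/n2.png

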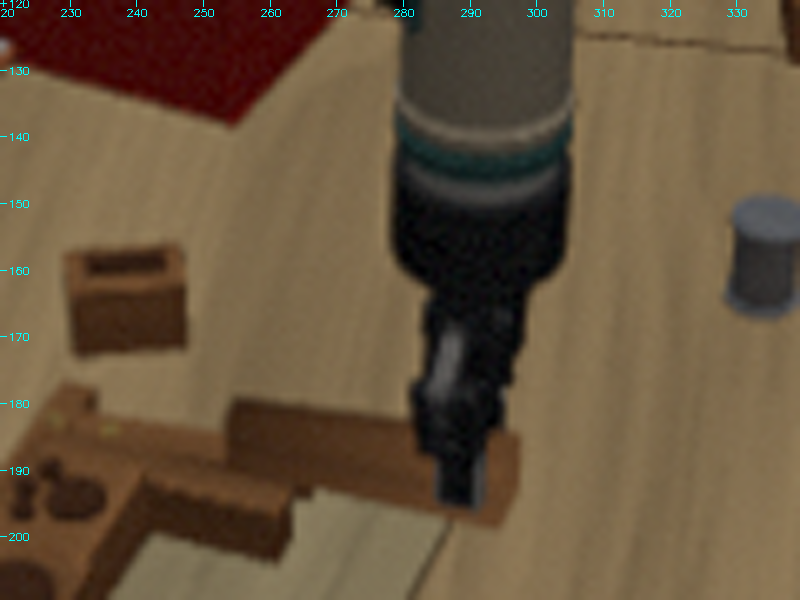

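arm_command(targets=[{"dp": [0.015, 0, 0], "turn": [0, 0, 0], "grip": -0.6}, {"dp": [0.01, 0, 0], "turn": [0, 0, 0], "grip": -0.6}, {"dp": [0.003, 0, 0], "turn": [0, 0, 0], "grip": -0.6}, {"dp": [0, 0, 0], "turn": [0, 0, 0], "grip": -0.6}])

```text
clock: 23.1
position: [0.4575, -0.0966, 0.2012]
ee_rot: [0.043, -0.706, 0.043, 0.706]
contact_force: [-0.6, -0.5, -1.3]
width: 0.0288
```

arm_command(targets=[{"dp": [0.002, 0, 0], "turn": [0, 0, 0], "grip": -0.6}, {"dp": [0, 0, 0], "turn": [0, 0, 0], "grip": -0.6}])

```text
clock: 23.3
position: [0.4576, -0.0964, 0.1994]
ee_rot: [-0.043, 0.706, -0.043, -0.706]
contact_force: [-0.2, -0.1, -1.1]
width: 0.0287
```

Run:
```python
from h import *
s,p,R=pose(); print(p,w2b(*p[:2]),jaw(R),s["contact_force"].round(1),s["moment"].round(2))
for n in ("top","side"): cv2.imwrite(f"pics/{n}15.png",manip.get_image(n)[:,:,::-1])
crop("top",280,110,340,180,"pics/n3.png",cv2.imread("pics/top15.png"))
crop("side",220,160,310,210,"pics/n4.png",cv2.imread("pics/side15.png"))
```

```text
[457.61401688 -96.41046893 199.43954119] [-144.68688962 -107.11595805] -97.00535909121926 [-0.2 -0.1 -1.1] [-0.    0.05 -0.  ]
```

View pics/n3.png

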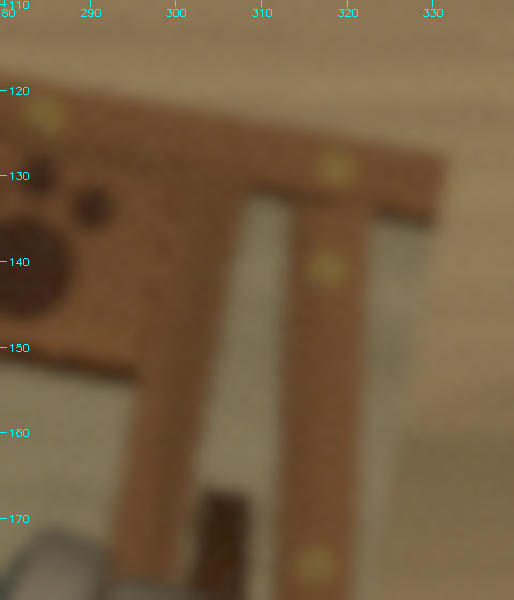

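View pics/n4.png

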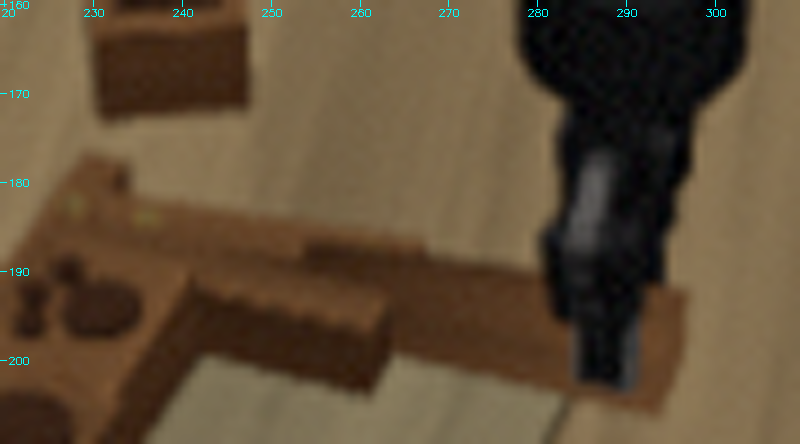

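arm_command(targets=[{"dp": [0.002, 0, 0], "turn": [0, 0, 0], "grip": -0.6}, {"dp": [0, 0, 0], "turn": [0, 0, 0], "grip": -0.6}])

```text
clock: 23.6
position: [0.4577, -0.0964, 0.1977]
ee_rot: [-0.043, 0.706, -0.043, -0.706]
contact_force: [-0.8, -0.3, 3.2]
width: 0.0288
```

arm_command(targets=[{"dp": [0.001, 0, 0], "turn": [0, 0, 0], "grip": -0.6}, {"dp": [0, 0, 0], "turn": [0, 0, 0], "grip": -0.6}])

```text
clock: 23.8
position: [0.4575, -0.0963, 0.1973]
ee_rot: [-0.043, 0.706, -0.043, -0.706]
contact_force: [-1.9, -0.5, 11.2]
width: 0.0288
```

arm_command(targets=[{"dp": [-0.001, 0, 0], "turn": [0, 0, 0], "grip": -0.6}, {"dp": [0, 0.0007, -0.01], "turn": [0, 0, 0], "grip": -0.6}, {"dp": [0, 0.0007, -0.01], "turn": [0, 0, 0], "grip": -0.6}, {"dp": [0, 0.0006, -0.01], "turn": [0, 0, 0], "grip": -0.6}, {"dp": [0, 0, 0], "turn": [0, 0, 0], "grip": -0.6}])

```text
clock: 24.3
position: [0.4855, -0.1015, 0.1977]
ee_rot: [0.043, -0.704, 0.043, 0.708]
contact_force: [-7.9, 1.6, 13.8]
width: 0.0288
```

Run:
```python
from h import *
s,p,R=pose(); print(p,w2b(*p[:2]),jaw(R),s["contact_force"].round(1),s["moment"].round(2))
for n in ("top","side"): cv2.imwrite(f"pics/{n}16.png",manip.get_image(n)[:,:,::-1])
crop("top",280,110,340,180,"pics/o3.png",cv2.imread("pics/top16.png"))
crop("side",220,160,310,210,"pics/o4.png",cv2.imread("pics/side16.png"))
```

```text
[ 485.51781568 -101.49770683  197.69407535] [-116.32474087 -106.81513385] -96.96595839643138 [-7.9  1.6 13.8] [ 0.24  1.38 -0.02]
```

View pics/o3.png

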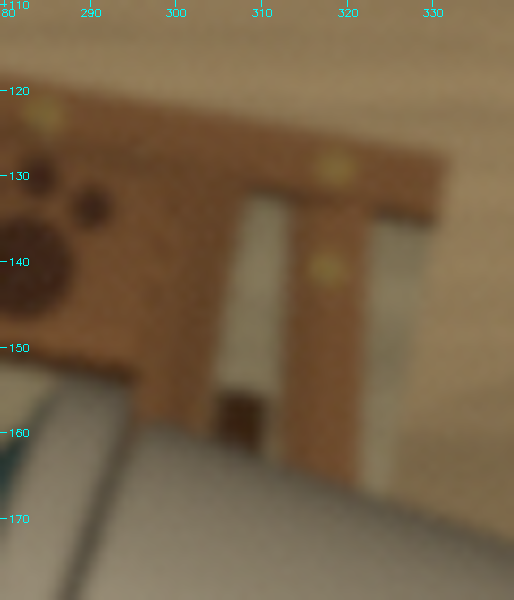

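View pics/o4.png

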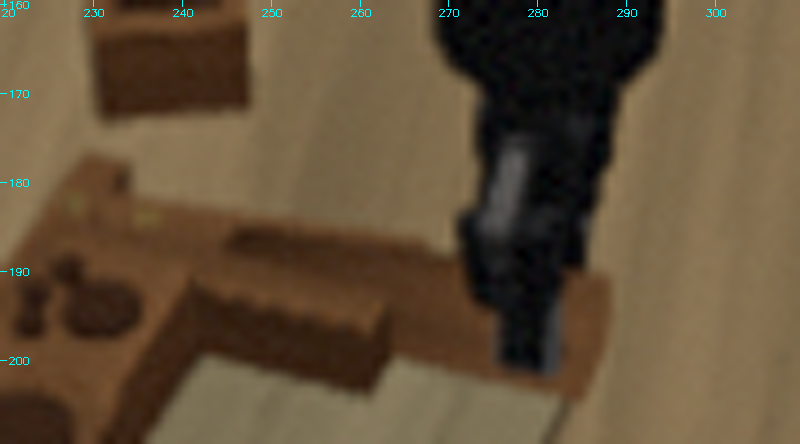

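arm_command(targets=[{"dp": [-0.0015, 0, 0], "turn": [0, 0, 0], "grip": -0.6}, {"dp": [0, 0.0005, -0.008], "turn": [0, 0, 0], "grip": -0.6}, {"dp": [0, 0.0005, -0.008], "turn": [0, 0, 0], "grip": -0.6}, {"dp": [0, 0, 0], "turn": [0, 0, 0], "grip": -0.6}])

```text
clock: 24.8
position: [0.5042, -0.1048, 0.1983]
ee_rot: [-0.044, 0.706, -0.043, -0.706]
contact_force: [1.6, 3.4, -0.5]
width: 0.029
```

arm_command(targets=[{"dp": [0, 0.0003, -0.005], "turn": [0, 0, 0], "grip": -0.6}, {"dp": [0, 0, 0], "turn": [0, 0, 0], "grip": -0.6}])

```text
clock: 25.0
position: [0.5074, -0.1051, 0.198]
ee_rot: [0.044, -0.705, 0.043, 0.707]
contact_force: [-1.0, 4.0, -0.6]
width: 0.0287
```

arm_command(targets=[{"dp": [0, 0.0003, -0.005], "turn": [0, 0, 0], "grip": -0.6}, {"dp": [0, 0, 0], "turn": [0, 0, 0], "grip": -0.6}])

```text
clock: 25.2
position: [0.5108, -0.1054, 0.1978]
ee_rot: [0.045, -0.703, 0.042, 0.708]
contact_force: [-4.8, 5.6, 2.4]
width: 0.0283
```

arm_command(targets=[{"dp": [0, -0.002, 0], "turn": [0, 0, 0], "grip": -0.6}, {"dp": [0, 0, 0], "turn": [0, 0, 0], "grip": -0.6}])

```text
clock: 25.4
position: [0.5124, -0.1047, 0.1983]
ee_rot: [0.043, -0.705, 0.043, 0.707]
contact_force: [-3.8, 0.8, -0.9]
width: 0.0287
```

arm_command(targets=[{"dp": [0, -0.0005, -0.003], "turn": [0, 0, 0], "grip": -0.6}, {"dp": [0, 0, 0], "turn": [0, 0, 0], "grip": -0.6}])

```text
clock: 25.6
position: [0.5153, -0.1047, 0.1983]
ee_rot: [0.044, -0.705, 0.043, 0.707]
contact_force: [-5.0, 0.7, -0.3]
width: 0.0289
```

Run:
```python
from h import *
s,p,R=pose(); print(p,w2b(*p[:2]),jaw(R),s["contact_force"].round(1),s["moment"].round(2))
for n in ("top","side"): cv2.imwrite(f"pics/{n}17.png",manip.get_image(n)[:,:,::-1])
crop("top",280,110,340,180,"pics/o5.png",cv2.imread("pics/top17.png"))
crop("side",220,160,310,210,"pics/o6.png",cv2.imread("pics/side17.png"))
```

```text
[ 515.28933972 -104.74018295  198.30171847] [ -86.47891067 -104.34861507] -97.0468942833686 [-5.   0.7 -0.3] [-0.01  0.78 -0.39]
```

View pics/o5.png

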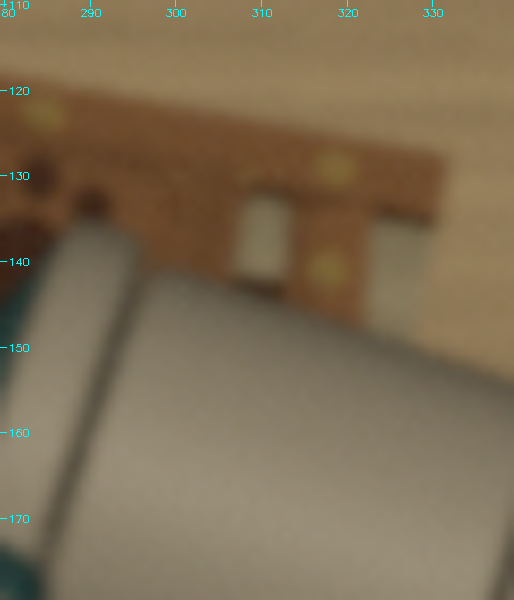

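View pics/o6.png

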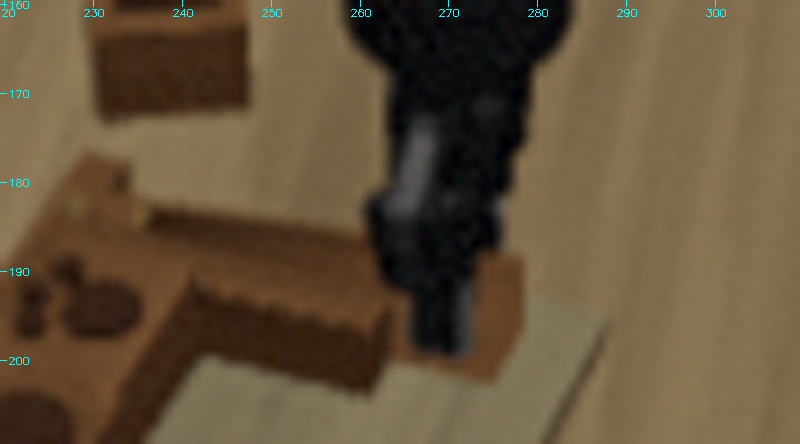

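arm_command(targets=[{"dp": [0.001, 0, 0], "turn": [0, 0, 0], "grip": -0.6}, {"dp": [0, 0, 0], "turn": [0, 0, 0], "grip": 0}, {"dp": [0, 0, 0], "turn": [0, 0, 0], "grip": 0}, {"dp": [0, 0, 0], "turn": [0, 0, 0], "grip": 0}, {"dp": [-0.03, 0, 0], "turn": [0, 0, 0], "grip": 0}, {"dp": [-0.04, 0, 0], "turn": [0, 0, 0], "grip": -0.5}, {"dp": [-0.02, 0.003, 0.045], "turn": [0, 0, 0], "grip": -1}, {"dp": [0, 0, 0], "turn": [0, 0, 0], "grip": -1}])

```text
clock: 26.5
position: [0.468, -0.1015, 0.2903]
ee_rot: [-0.043, 0.706, -0.044, -0.705]
contact_force: [0.4, -0.2, 0.1]
width: 0.0005
```

Run:
```python
from h import *
s,p,R=pose(); print(p,w2b(*p[:2]),jaw(R),s["contact_force"].round(1),s["width"])
for n in ("top","side"): cv2.imwrite(f"pics/{n}18.png",manip.get_image(n)[:,:,::-1])
crop("top",250,110,350,230,"pics/p1.png",cv2.imread("pics/top18.png"))
crop("side",200,150,300,220,"pics/p2.png",cv2.imread("pics/side18.png"))
w=b2w(-118,-104); plan([w[0],w[1],240],BY+90)
```

```text
[ 468.00413707 -101.52420082  290.29570557] [-133.51510588 -110.16490862] -97.0038543700548 [ 0.4 -0.2  0.1] 0.0005174840882323494
from [ 470.7 -102.1  288.6] jaw -97.02 tilt [ 0.003  -0.0012 -1.    ] t 26.6 F [ 0.4  0.4 -0.1] w 0.4 q [-0.36  0.24  1.88 -0.    1.02  1.34]
D [ 13.7   3.7 -48.6] rv [ 3.92 -0.18 -0.04] n 2
dp [0.0243, -0.0027, -0.0065] turn [1.96, -0.09, -0.02]
dp [0.0243, -0.0029, -0.0064] turn [1.96, -0.09, -0.02]
```

View pics/p1.png

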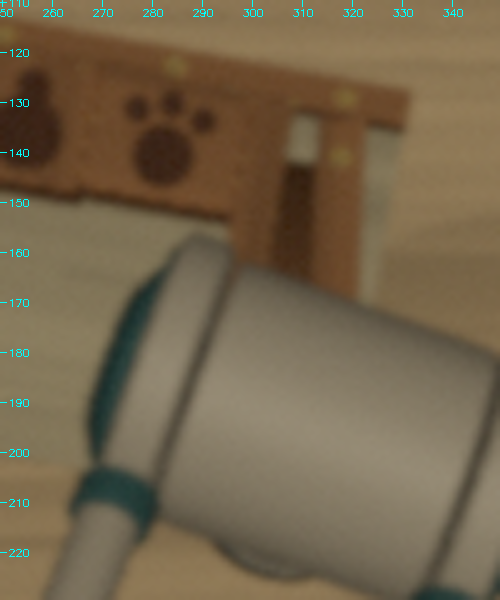

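View pics/p2.png

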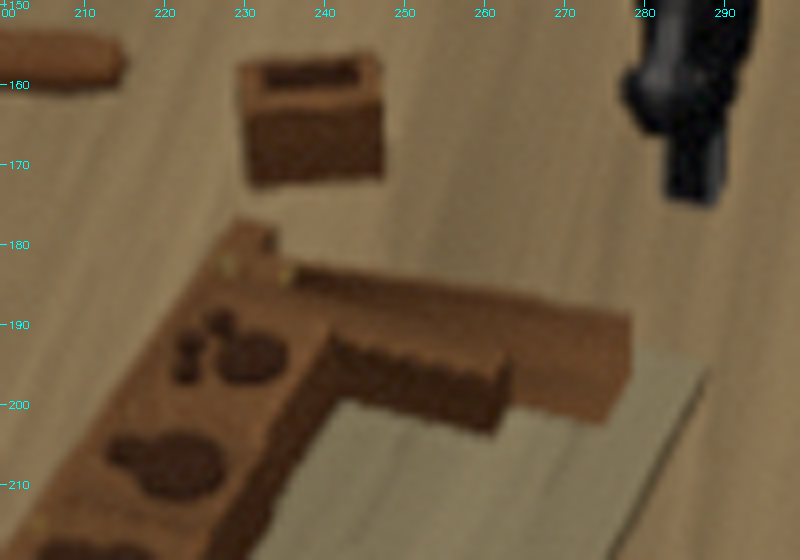

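Run:
```python
from h import *
w=b2w(-130,-105); plan([w[0],w[1],240],BY+90)
```

```text
from [ 470.7 -102.1  288.6] jaw -97.02 tilt [ 0.003  -0.0012 -1.    ] t 26.6 F [ 0.4  0.4 -0.1] w 0.4 q [-0.36  0.24  1.88 -0.    1.02  1.34]
D [  1.7   5.  -48.6] rv [ 3.92 -0.18 -0.04] n 2
dp [0.0243, -0.0026, -0.0005] turn [1.96, -0.09, -0.02]
dp [0.0243, -0.0026, -0.0004] turn [1.96, -0.09, -0.02]
```

arm_command(targets=[{"dp": [0.024, -0.003, 0], "turn": [0, 0, 0], "grip": -1}, {"dp": [0.024, -0.002, 0], "turn": [3.9, 0, 0], "grip": -1}, {"dp": [0, 0, 0], "turn": [0, 0, 0], "grip": -1}, {"dp": [0, 0, 0], "turn": [0, 0, 0], "grip": -1}])

```text
clock: 27.0
position: [0.4721, -0.0973, 0.2391]
ee_rot: [0.067, -0.704, 0.067, 0.704]
contact_force: [0.6, 0.1, 0.7]
width: -0.0001
```

Run:
```python
from h import *
w=b2w(-130,-105); plan([w[0],w[1],191],BY+90)
```

```text
from [472.1 -97.3 239.1] jaw -100.82 tilt [-1.1e-03  3.0e-04 -1.0e+00] t 27.0 F [0.6 0.1 0.7] w -0.1 q [-0.35  0.3   1.94 -0.    0.9   1.41]
D [  0.3   0.2 -48.1] rv [0.12 0.06 0.01] n 2
dp [0.024, -0.0001, -0.0002] turn [0.06, 0.03, 0.0]
dp [0.024, -0.0001, -0.0001] turn [0.06, 0.03, 0.0]
```

arm_command(targets=[{"dp": [0.03, 0, 0], "turn": [0, 0, 0], "grip": -1}, {"dp": [0.017, 0, 0], "turn": [0, 0, 0], "grip": -1}, {"dp": [0, 0, 0], "turn": [0, 0, 0], "grip": -1}, {"dp": [0, 0, -0.005], "turn": [0, 0, 0], "grip": -1}, {"dp": [0, 0, -0.004], "turn": [0, 0, 0], "grip": -1}])

```text
clock: 27.5
position: [0.4818, -0.0994, 0.1941]
ee_rot: [-0.067, 0.705, -0.067, -0.703]
contact_force: [0.2, 0.2, 0.4]
width: 0.0001
```

arm_command(targets=[{"dp": [0, 0, -0.003], "turn": [0, 0, 0], "grip": -1}, {"dp": [0, 0, -0.003], "turn": [0, 0, 0], "grip": -1}])

```text
clock: 27.7
position: [0.4866, -0.1001, 0.1935]
ee_rot: [-0.067, 0.704, -0.067, -0.704]
contact_force: [-1.5, 0.9, 1.8]
width: -0.0001
```

arm_command(targets=[{"dp": [0, 0, -0.003], "turn": [0, 0, 0], "grip": -1}, {"dp": [0, 0, 0], "turn": [0, 0, 0], "grip": -1}])

```text
clock: 27.9
position: [0.489, -0.1004, 0.1928]
ee_rot: [0.067, -0.704, 0.067, 0.704]
contact_force: [-2.2, 1.8, 0.6]
width: -0.0001
```

arm_command(targets=[{"dp": [0, 0, -0.002], "turn": [0, 0, 0], "grip": -1}, {"dp": [0, 0, -0.001], "turn": [0, 0, 0], "grip": -1}])

```text
clock: 28.1
position: [0.4911, -0.1007, 0.1925]
ee_rot: [0.067, -0.703, 0.067, 0.705]
contact_force: [-6.6, 3.1, 4.1]
width: -0.0
```

arm_command(targets=[{"dp": [0, 0, -0.002], "turn": [0, 0, 0], "grip": -1}, {"dp": [0, 0, 0], "turn": [0, 0, 0], "grip": -1}])

```text
clock: 28.3
position: [0.4923, -0.1008, 0.1924]
ee_rot: [0.068, -0.702, 0.067, 0.706]
contact_force: [-7.2, 2.1, 6.3]
width: -0.0001
```

arm_command(targets=[{"dp": [0, 0, -0.002], "turn": [0, 0, 0], "grip": -1}, {"dp": [0, 0, 0], "turn": [0, 0, 0], "grip": -1}])

```text
clock: 28.5
position: [0.493, -0.101, 0.1922]
ee_rot: [0.068, -0.701, 0.066, 0.707]
contact_force: [-10.7, 2.7, 8.5]
width: -0.0002
```

arm_command(targets=[{"dp": [0, 0, -0.002], "turn": [0, 0, 0], "grip": -1}, {"dp": [0, 0, 0], "turn": [0, 0, 0], "grip": -1}])

```text
clock: 28.7
position: [0.4936, -0.1011, 0.192]
ee_rot: [0.068, -0.699, 0.066, 0.709]
contact_force: [-13.1, 3.0, 9.9]
width: 0.0
```

arm_command(targets=[{"dp": [0, 0, -0.002], "turn": [0, 0, 0], "grip": -1}, {"dp": [0, 0, 0], "turn": [0, 0, 0], "grip": -1}])

```text
clock: 28.9
position: [0.4942, -0.1012, 0.1919]
ee_rot: [0.068, -0.698, 0.066, 0.71]
contact_force: [-17.1, 1.5, 13.4]
width: -0.0002
```

arm_command(targets=[{"dp": [0, 0, -0.002], "turn": [0, 0, 0], "grip": -1}, {"dp": [0, 0, 0], "turn": [0, 0, 0], "grip": -1}])

```text
clock: 29.1
position: [0.4949, -0.1013, 0.1916]
ee_rot: [0.068, -0.696, 0.066, 0.711]
contact_force: [-20.0, 2.6, 16.3]
width: -0.0
```

Run:
```python
from h import *
for n in ("top","side"): cv2.imwrite(f"pics/{n}19.png",manip.get_image(n)[:,:,::-1])
crop("top",250,110,350,230,"pics/q1.png",cv2.imread("pics/top19.png"))
crop("side",200,150,300,220,"pics/q2.png",cv2.imread("pics/side19.png"))
```

```text
(no output)
```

View pics/q1.png

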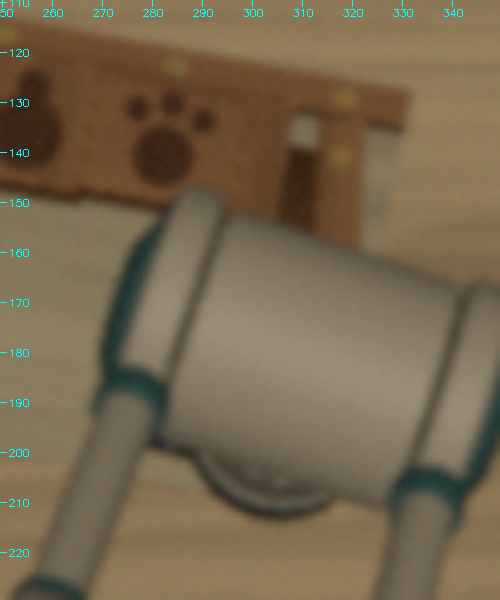

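View pics/q2.png

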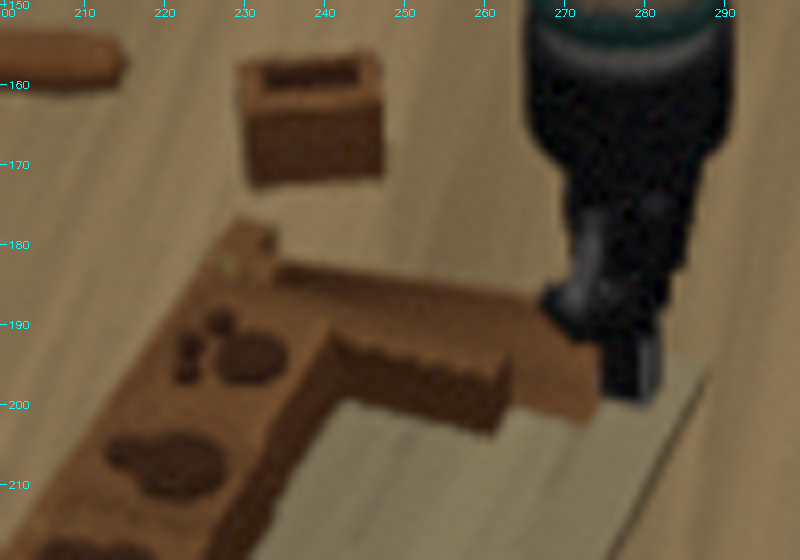

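arm_command(targets=[{"dp": [0, 0, 0.008], "turn": [0, 0, 0], "grip": -1}, {"dp": [0, 0, 0.008], "turn": [0, 0, 0], "grip": -1}, {"dp": [-0.006, 0, 0], "turn": [0, 0, 0], "grip": -1}, {"dp": [0, 0, -0.004], "turn": [0, 0, 0], "grip": -1}])

```text
clock: 29.6
position: [0.491, -0.1011, 0.1997]
ee_rot: [-0.067, 0.705, -0.068, -0.703]
contact_force: [-0.7, -0.7, 0.1]
width: 0.0
```

arm_command(targets=[{"dp": [0, 0, -0.002], "turn": [0, 0, 0], "grip": -1}, {"dp": [0, 0, -0.002], "turn": [0, 0, 0], "grip": -1}, {"dp": [0, 0, 0], "turn": [0, 0, 0], "grip": -1}])

```text
clock: 29.9
position: [0.4926, -0.1013, 0.1984]
ee_rot: [0.067, -0.702, 0.067, 0.706]
contact_force: [-7.6, 0.7, 6.4]
width: -0.0002
```

arm_command(targets=[{"dp": [0, 0, -0.002], "turn": [0, 0, 0], "grip": -1}, {"dp": [0, 0, 0], "turn": [0, 0, 0], "grip": -1}])

```text
clock: 30.1
position: [0.4932, -0.1013, 0.1982]
ee_rot: [0.067, -0.7, 0.067, 0.708]
contact_force: [-11.1, 0.5, 8.8]
width: -0.0002
```

arm_command(targets=[{"dp": [0, 0, -0.002], "turn": [0, 0, 0], "grip": -1}, {"dp": [0, 0, 0], "turn": [0, 0, 0], "grip": -1}])

```text
clock: 30.3
position: [0.4939, -0.1014, 0.198]
ee_rot: [0.067, -0.699, 0.066, 0.709]
contact_force: [-13.6, 0.2, 10.9]
width: 0.0001
```

arm_command(targets=[{"dp": [-0.002, 0, -0.002], "turn": [0, 0, 0], "grip": -1}, {"dp": [0, 0, -0.002], "turn": [0, 0, 0], "grip": -1}, {"dp": [0, 0, 0], "turn": [0, 0, 0], "grip": -1}])

```text
clock: 30.6
position: [0.4956, -0.1016, 0.1984]
ee_rot: [0.067, -0.696, 0.066, 0.712]
contact_force: [-17.4, -0.1, 4.8]
width: 0.0001
```

arm_command(targets=[{"dp": [0, 0, -0.002], "turn": [0, 0, 0], "grip": -1}, {"dp": [0, 0, -0.001], "turn": [0, 0, 0], "grip": -1}, {"dp": [0, 0, 0], "turn": [0, 0, 0], "grip": -1}])

```text
clock: 30.9
position: [0.4966, -0.1018, 0.1981]
ee_rot: [0.068, -0.694, 0.065, 0.714]
contact_force: [-22.2, 0.7, 8.4]
width: 0.0002
```

arm_command(targets=[{"dp": [0, 0, -0.002], "turn": [0, 0, 0], "grip": -1}, {"dp": [0, 0, -0.001], "turn": [0, 0, 0], "grip": -1}, {"dp": [0, 0, 0], "turn": [0, 0, 0], "grip": -1}])

```text
clock: 31.2
position: [0.4975, -0.102, 0.1981]
ee_rot: [0.068, -0.692, 0.065, 0.716]
contact_force: [-27.5, 0.2, 14.3]
width: -0.0001
```

arm_command(targets=[{"dp": [0, 0, 0.008], "turn": [0, 0, 0], "grip": -1}, {"dp": [0, 0, 0.012], "turn": [0, 0, 0], "grip": -1}, {"dp": [0, 0, 0.02], "turn": [0, 0, 0], "grip": -1}, {"dp": [-0.03, 0, 0], "turn": [0, 0, 0], "grip": -1}, {"dp": [-0.045, 0, 0.02], "turn": [0, 0, 0], "grip": -1}, {"dp": [-0.04, 0, 0.045], "turn": [0, 0, 0], "grip": -1}, {"dp": [0, 0, 0.045], "turn": [0, 0, 0], "grip": -1}, {"dp": [0, 0, 0], "turn": [0, 0, 0], "grip": -1}])

```text
clock: 32.0
position: [0.3636, -0.0756, 0.3095]
ee_rot: [0.067, -0.703, 0.067, 0.704]
contact_force: [0.2, -1.0, -1.2]
width: 0.0001
```

Run:
```python
from h import *
for n in ("top","side"): cv2.imwrite(f"pics/{n}20.png",manip.get_image(n)[:,:,::-1])
crop("top",190,95,350,215,"pics/r1.png",cv2.imread("pics/top20.png"))
crop("side",180,150,300,250,"pics/r2.png",cv2.imread("pics/side20.png"))
```

```text
(no output)
```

View pics/r1.png

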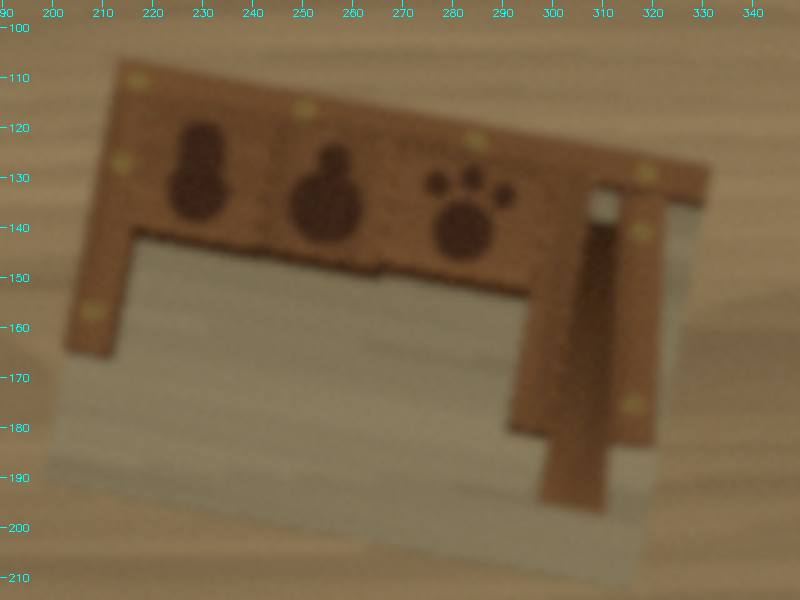

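View pics/r2.png

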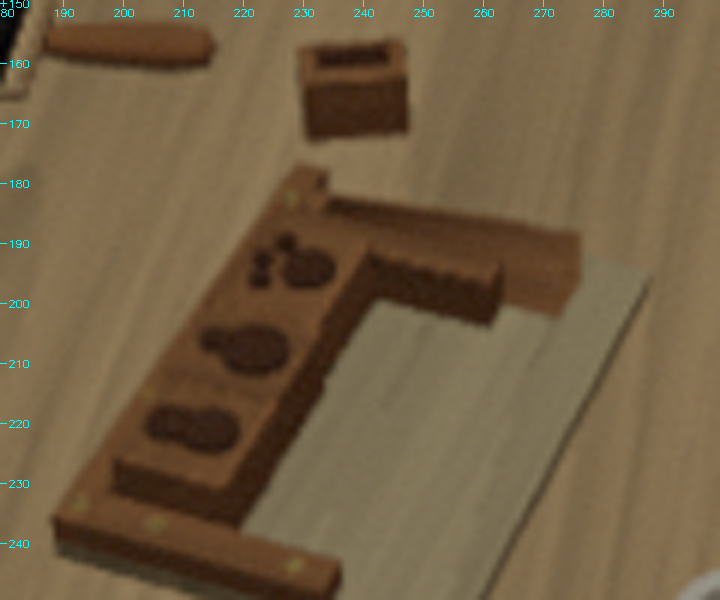

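Run:
```python
from h import *
a=lambda x,y:(190+x/5-.5,95+y/5-.5); b=lambda x,y:(180+x/6-.5,150+y/6-.5)
for nm,n,uv,z in (("butt L","top",a(540,503),.044),("butt R","top",a(605,512),.044),("tip L","top",a(590,224),.044),("tip R","top",a(617,224),.044),("stick nearL","top",a(508,430),.044),("stick nearR","top",a(550,437),.044),
 ("butt bot L side","side",b(561,317),.012),("butt top R side","side",b(580,235),.044),("stick near bot side","side",b(491,326),.012)):
    w=unproj(n,uv,z)[0]*1000; print(nm,w2b(*w[:2]).round(1))
for n in ("top","side"):
    d=cv2.absdiff(cv2.imread(f"pics/{n}0.png"),cv2.imread(f"pics/{n}20.png")).max(2)
    cv2.imwrite(f"pics/diff_{n}.png",np.where(d>40,255,0).astype(np.uint8))
print(manip.get_state()["clock"])
```

```text
butt L [-101.8  -89.8]
butt R [-100.6 -119.4]
tip L [ 27.3 -89.7]
tip R [  29.5 -101.8]
stick nearL [-71.8 -69.7]
stick nearR [-71.5 -89. ]
butt bot L side [-99.6 -90.5]
butt top R side [ -99.4 -118.5]
stick near bot side [-69.  -71.8]
32.1
```

View pics/diff_top.png

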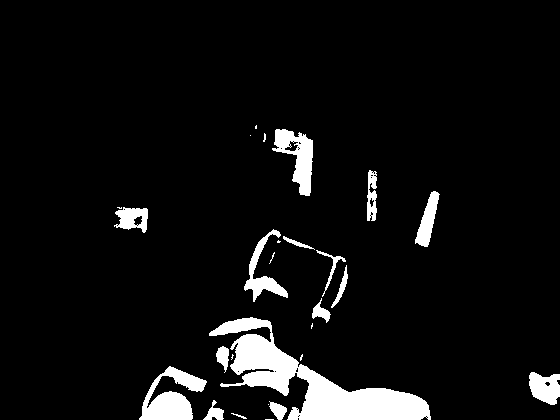

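View pics/diff_side.png

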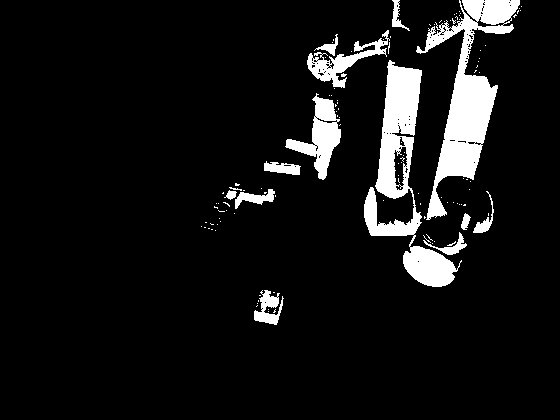

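```bash
python3 -c "
from rig import manip
print(manip.get_state()['contact_force']); print(manip.sign_off())"
```

```text
[ 1.01219444 -0.25770532  0.7360969 ]
the job is handed in; nothing more can be done
None
```

The row is locked up, and I handed the job in at about 32 s of the 72 s allowed.

- **Paw block:** I set it against the back rail and pushed it in +y until the three blocks closed up on the head rail, with a final push of about 18 N.
- **Stick:** It lies flush along the paw block's face with its far end at the back rail. The last pictures put its near end at board x of about -69 to -72 mm, against -69 mm expected.
- **Wedge:** I put it in thin end first and released it, then drove it by the butt with closed fingers up to about 27 N. After backing off, its tip was at board x of about +28 mm and its butt at about -100 mm. The nominal snug position is about +31 and -99 mm. Its straight face lies against the stick.

**Last checks:** The before and after pictures differ only at the moved pieces, the two blocks already standing on the board, the arm, and a patch at the lower-right edge of the top view. I took that patch to be the arm's shadow or reflection but did not check it.

**Disagreements:**
- The foot and ear blocks look about 2 mm farther from the back rail than the paw block. They seemed to start that way, and I did not push them toward the rail.
- The two cameras differ by 1 to 3 mm on the final positions.
- While I pushed the wedge, the wrist also read up to 16 N vertically. I took this to be friction at the fingertips.

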